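# Scan a batch of coil frames in at the booking bench

## Task

First lift the orange handlamp off the white scan plate by its handle and stand it upright on the green pad. Then put every black coil frame from the dark grey tray flat on the white plate, hub up, squeeze the orange trigger of the fixed scanner fully home against its grip, hold it there for a moment, and let it spring right back. Finally lay all the black frames flat in the blue tote, hub up and side by side; leave the silver frame, the steel block, the tape and the jar where they are.

Things in the scene. Friction and masses are not known exactly. Their poses are not given: they have to be found in the camera images.
- frame1: black coil frame: 52 x 52 mm square base 7 mm thick, on it a round basket 47 mm in diameter up to 14 mm, and in the middle an upright round hub 22 mm in diameter from 14 to 38 mm above the underside, the place to grip it. Origin: centre of the underside, z up through the hub. Two to four of frame1 to frame4 are present.
- frame2: black coil frame: 52 x 52 mm square base 7 mm thick, on it a round basket 47 mm in diameter up to 14 mm, and in the middle an upright round hub 22 mm in diameter from 14 to 38 mm above the underside, the place to grip it. Origin: centre of the underside, z up through the hub. Two to four of frame1 to frame4 are present.
- frame3: black coil frame: 52 x 52 mm square base 7 mm thick, on it a round basket 47 mm in diameter up to 14 mm, and in the middle an upright round hub 22 mm in diameter from 14 to 38 mm above the underside, the place to grip it. Origin: centre of the underside, z up through the hub. Two to four of frame1 to frame4 are present.
- frame4: black coil frame: 52 x 52 mm square base 7 mm thick, on it a round basket 47 mm in diameter up to 14 mm, and in the middle an upright round hub 22 mm in diameter from 14 to 38 mm above the underside, the place to grip it. Origin: centre of the underside, z up through the hub. Two to four of frame1 to frame4 are present.
- silver: silver aluminium frame of the same shape and size as the black ones, on the tray; not part of the job. Origin: centre of the underside.
- lamp: orange battery handlamp, a box 90 (x) x 74 (y) x 86 mm high, a black lens ring 68 mm in diameter sticking out a further 12 mm on its -x face, and a black bail handle on top. 0.32 to 0.63 kg. Origin: centre of the underside; z up.
- lamp_handle (a point): middle of the lamp handle's level bar: a round bar 12 mm in diameter along the lamp's x, 72 mm between its upright legs (centres), 138 mm above the lamp's underside, 52 mm clear above the lamp's top.
- tray: dark grey foam board, 240 (x) x 200 (y) x 6 mm, fixed, on which the frames lie at the start. Origin: centre of the underside.
- plate: white scan plate with yellow corner marks, 180 x 180 x 4 mm, fixed; the lamp stands on it at the start. Origin: centre of the underside, x and y along its edges.
- pad: green pad for the lamp, 150 x 150 x 4 mm, fixed. Origin: centre of the underside, x and y along its edges.
- tote: open blue tote, 240 (x) x 200 (y) x 55 mm high outside, walls and floor 5 mm, fixed. Origin: centre of the underside.
- scanner: pistol scanner clamped on a fixed post with its grip pointing up; its window faces its own -x. Origin: on the bench below it. The grey head reaches from x = -52 to +40 mm, y +-33 mm, z = 84 to 142 mm; the black upright grip above it from x = 0 to 24 mm, y +-17 mm, up to z = 250 mm.
- grip (a point): centre of the upright grip, 205 mm above the bench, 12 mm from its front (-x) and back (+x) faces (scanner frame).
- trigger_end (a point): middle of the outer (-x) face of the orange trigger, 4 mm below its upper end: a blade 12 x 22 x 72 mm standing in front of the grip, hinged at its foot about the scanner's y (scanner x = -8, z = 150 mm). Released, it leans 0.26 rad off the grip, 56 mm over trigger and grip at the top; fully home it is nearly upright, 39 mm over both. Spring: 4 to 9 N at the top.
- trigger (a joint): angle of the trigger: 0 released, 0.24 rad fully home against its stop, towards the grip (scanner +x). It springs back.
- tape: roll of yellow tape, 60 mm in diameter, 18 mm high, lying flat; leave alone.
- jar: small jar 48 mm in diameter, 60 mm high, between the pad and the scanner; leave alone.
- clampblock: steel block 45 x 30 x 25 mm, lying on the tray among the frames; leave alone.
Not all that is in view belongs to the job. What is shaped like the frame1 but turquoise or yellow is not meant.

How it is judged:
On the way, in this order (a step that is already met when the one before it is completed fails the run):
1. the lamp stands upright on the green pad (x of lamp in the frame of pad between -0.045 and 0.045 m and y of lamp in the frame of pad between -0.045 and 0.045 m and z of lamp in the frame of pad between -0.002 and 0.01 m and angle between lamp's own z axis and vertical below 0.1 rad and linear speed of lamp below 0.03 m/s), for 0.3 s.
2. every black frame lies flat on the white plate, hub up (x of frame1 in the frame of plate between -0.068 and 0.068 m and y of frame1 in the frame of plate between -0.068 and 0.068 m and z of frame1 in the frame of plate between -0.002 and 0.009 m and angle between each of frame1, frame2, frame3, frame4's own z axis and vertical below 0.12 rad and linear speed of each of frame1, frame2, frame3, frame4 below 0.03 m/s and x of frame2 in the frame of plate between -0.068 and 0.068 m and y of frame2 in the frame of plate between -0.068 and 0.068 m and z of frame2 in the frame of plate between -0.002 and 0.009 m and x of frame3 in the frame of plate between -0.068 and 0.068 m and y of frame3 in the frame of plate between -0.068 and 0.068 m and z of frame3 in the frame of plate between -0.002 and 0.009 m and x of frame4 in the frame of plate between -0.068 and 0.068 m and y of frame4 in the frame of plate between -0.068 and 0.068 m and z of frame4 in the frame of plate between -0.002 and 0.009 m), for 0.3 s.
3. the trigger is squeezed home while every black frame lies on the plate and the lamp on its pad (all of step 1 and all of step 2 and value of joint trigger above 0.2 rad), for 0.4 s.
4. the trigger is let spring back (value of joint trigger below 0.04 rad), for 0.3 s.
At the end, for the whole second after the job is handed in: Every black frame lies still on the floor of the blue tote, hub up (within 5 mm of the floor, tilt under 0.12 rad); the lamp stands upright on the pad (centre within 45 mm of the pad's along each edge, tilt under 0.1 rad); the trigger is released (under 0.04 rad) (all of step 1 and x of frame1 in the frame of tote between -0.1 and 0.1 m and y of frame1 in the frame of tote between -0.08 and 0.08 m and z of frame1 in the frame of tote between -0.002 and 0.01 m and angle between each of frame1, frame2, frame3, frame4's own z axis and vertical below 0.12 rad and linear speed of each of frame1, frame2, frame3, frame4 below 0.03 m/s and x of frame2 in the frame of tote between -0.1 and 0.1 m and y of frame2 in the frame of tote between -0.08 and 0.08 m and z of frame2 in the frame of tote between -0.002 and 0.01 m and x of frame3 in the frame of tote between -0.1 and 0.1 m and y of frame3 in the frame of tote between -0.08 and 0.08 m and z of frame3 in the frame of tote between -0.002 and 0.01 m and x of frame4 in the frame of tote between -0.1 and 0.1 m and y of frame4 in the frame of tote between -0.08 and 0.08 m and z of frame4 in the frame of tote between -0.002 and 0.01 m and value of joint trigger below 0.04 rad); the robot touches nothing.
It fails at once if the silver frame is shifted by more than 6 cm (distance of silver from where it was at the start of the episode above 0.06 m).
It fails at once if a bystander on the bench (tape, jar or steel block) is shifted by more than 6 cm (distance of any of tape, jar, clampblock from where it was at the start of the episode above 0.06 m).
Of frame1, frame2, frame3, frame4 only 2 to 4 are there at a start; the rules pass over those that are not, and their reading is None.
At some moment in a run one of frame1, frame2, frame3, frame4, lamp may be knocked a few centimetres aside while the robot is not near it.
It also fails if it takes over 210 s, if anything falls off the work surface, if the arm or the gripper's body presses on something with over 40 N, if the wrist force passes 120 N, or if a joint passes its speed limit or range.

## Robot

A 6-joint arm with a two-finger parallel gripper is mounted at the origin on the work surface. World frame = base frame: x ahead of the robot, y to its left, z up, the work surface at z = 0. Lengths are in m, angles in rad, forces in N, time in s.
With the tool pointing down it reaches from about 0.35 to 0.85 m from the base axis. Payload 8.1 kg.
Tool frame: the origin (TCP) lies on the centre line of the jaws, within the pads' length; the fingertips stand 8 mm ahead of it and the grasp point (between the pads) lies 11 mm behind it (arm.tcp_to_tips is the distance from the TCP to the fingertips, in m); z points along the fingers, y is the line along which they close (so a half turn about z gives the same grasp; the last joint's range is limited). The gripper opens to 85 mm and grips with 20 to 120 N. Pads are 22 mm wide; open, the fingers measure 114 mm over their backs; the gripper's body (76 mm by 85 mm) begins 54 mm behind the grasp point. The pads swing forward as they close: fully open they stand 13 mm farther back than shut.
Start: joints at [-1.39, 0.13, 1.488, -0, 1.523, -0.085], TCP at [0.158, -0.579, 0.239] pointing down, gripper open.
Joint ranges: [-2.96, 2.96], [-0.89, 2.26], [0.02, 2.5], [-1.34, 4.48], [0, 2.73], [-2.66, 2.66]. Speed limits (rad/s): [2.39, 2.39, 2.79, 3.14, 3.14, 3.14].

## Interface

Orientations are given as a unit quaternion [w, x, y, z].
In Python, from cell import monitor, get_image, arm gives the robot as it stands.
- The arm moves only by the tool apply_moves, never from a script. Its arguments are lists of equal length, an entry for each row: "delta_pos": the shift along the tool's x, y, z in units of 80 cm (1.0 is 80 cm), a list of three; "twist": the turn, a rotation vector about the tool's x, y, z in units of pi rad (1.0 is pi rad), a list of three; "gripper": the closure, from -1 (fully open) to 1 (shut). A call has 1 to 5 rows; each row is the pose to reach, as a shift and turn from the pose commanded when the call began, along the tool's axes at that moment, turning the shorter way round; what a row does not reach only later rows make up. A row lasts 1/10 s, in which the tool goes at most 50 mm and 8.59 degrees, less where a joint would pass 70% of its speed; a pose out of reach is approached as far as the arm can. A call with a number of a shift or a turn outside -1 to 1 is refused whole. A call with a gripper value outside its range is refused whole. The fingers move at their own pace and stop on an object; "grip_force" is the grip in N (left out, the last holds). Time passes only in rows, so rows that repeat a pose let the fingers close. It gives the time, the measured TCP pose, the force, the opening and the grip force at its end, in the units of the state.
- monitor.read_state(): the state, without advancing time (a new reading comes with each control period).
- get_image(name): name is "scene" or "side" or "wrist"; returns a dict with "color" (480x640x3 uint8, red, green, blue), "depth" (480x640 float32, m along the optical axis (not along the pixel's ray), 0 where there is no reading), "fx", "fy", "cx", "cy" (pixels), "distortion" ([k1, k2, p1, p2, k3] as OpenCV has them; the pictures are not rectified), "R" (3x3) and "t" (3): a world point X has camera coordinates R X + t. Camera axes: x right, y down, z forward; pixel columns grow to the right and rows downward; lengths in m; the calibration is good to about 2 mm. A picture is of the moment at which its call begins.
- arm.job_done(): hands the job in; it is judged then, once.
The state is a dict: "time_s": time; "joints": joint angles; "dq": joint speeds; "joint_torque": joint torques, N m; "tcp_pos": TCP position; "tcp_rot": TCP orientation; "contact_force": force on the tool from outside, world axes, zero at the start; "wrist_torque": the same for the moment, N m; "width": finger opening in m; "finger_force": force on a finger pad.
Only numpy, scipy, OpenCV 4.12 (cv2) and the standard library are available. Lean on these libraries where they do the work, as an engineer would, in place of code of your own. Each camera call takes 0.05 s, during which the arm holds its last target. There are 200 camera calls.

## Working session

There is one attempt and no reset: what is moved stays moved. The work goes in short steps, Python scripts to look and compute and a tool call to move; the robot and the scene stay as the last step left them, time stands still between calls to the robot, and variables do not carry over. Pictures are saved under pics/ and viewed, at most 14 in all, crops included, and the job is handed in when it is done.

Besides the shell and the picture viewer there is one more tool, called after "Request:" in YAML: its name, and indented under it one key for each argument. apply_moves: Moves the arm, as the interface text tells. Its arguments: {"type":"object","properties":{"delta_pos":{"type":"array"},"twist":{"type":"array"},"gripper":{"type":"array"},"grip_force":{"type":"number"}},"required":["delta_pos","twist","gripper"]}

```bash
mkdir -p pics; ls; cat > h.py <<'E'
import numpy as np,cv2
from cell import monitor,get_image,arm
def grab(n,save=None):
    im=get_image(n)
    if save: cv2.imwrite('pics/'+save,im['color'][:,:,::-1])
    np.save('/tmp/%s.npy'%n,im,allow_pickle=True)
    return im
def load(n): return np.load('/tmp/%s.npy'%n,allow_pickle=True).item()
def K(im): return np.array([[im['fx'],0,im['cx']],[0,im['fy'],im['cy']],[0,0,1.]])
def ray(im,uv):
    p=cv2.undistortPoints(np.array(uv,float).reshape(-1,1,2),K(im),np.array(im['distortion'])).reshape(-1,2)
    R=np.array(im['R']);d=np.c_[p,np.ones(len(p))]@R
    return -R.T@np.array(im['t']),d
def onz(im,uv,z):
    c,d=ray(im,uv); return c+d*((z-c[2])/d[:,2])[:,None]
def cloud(im):
    v,u=np.mgrid[0:480,0:640]
    c,d=ray(im,np.stack([u,v],-1).reshape(-1,2))
    return (c+d*im['depth'].reshape(-1,1)).reshape(480,640,3)
E
python3 - <<'E'
from h import *
for n in ['scene','side','wrist']:
    im=grab(n,n+'0.png'); print(n,-np.array(im['R']).T@im['t'],np.array(im['R'])[2],im['fx'],im['distortion'],(im['depth']>0).mean())
print(monitor.read_state())
E
```

```text
pics
scene [0.93926814 0.45480433 1.05598124] [-0.43447926 -0.37649774 -0.81821588] 495.0999719083466 [-0.09666382  0.          0.          0.          0.        ] 0.9958626302083333
side [0.0434435  0.97618503 0.8235788 ] [ 0.34964223 -0.76801485 -0.5365664 ] 574.3799237312817 [-0.17847069  0.          0.          0.          0.        ] 0.9962141927083333
wrist [ 0.23578958 -0.55768679  0.37292489] [-0.30375289 -0.08194642 -0.94922019] 411.65161179013234 [-0.02765825  0.          0.          0.          0.        ] 0.99587890625
{'time_s': 0.15, 'joints': array([-1.39037132e+00,  1.31009560e-01,  1.48900139e+00, -3.47162429e-05,
        1.52303964e+00, -8.54183622e-02]), 'dq': array([-5.63076346e-05, -1.61782644e-03, -2.64205739e-03,  1.85116548e-03,
        1.15365459e-03, -9.95596419e-04]), 'joint_torque': array([ 1.00137080e-03, -5.70063150e+01, -5.01158023e+01, -1.60546133e-04,
        9.75906471e-03,  4.42802855e-05]), 'tcp_pos': array([ 0.1575582 , -0.57851404,  0.23848759]), 'tcp_rot': array([-7.27322714e-04,  9.91178537e-01,  1.32531416e-01, -5.19335602e-05]), 'contact_force': array([-0.58370589, -0.43415304,  0.36184141]), 'wrist_torque': array([0.01114982, 0.02876891, 0.00392684]), 'finger_force': 0.0, 'width': 0.0854200130307983}
```

View pics/scene0.png

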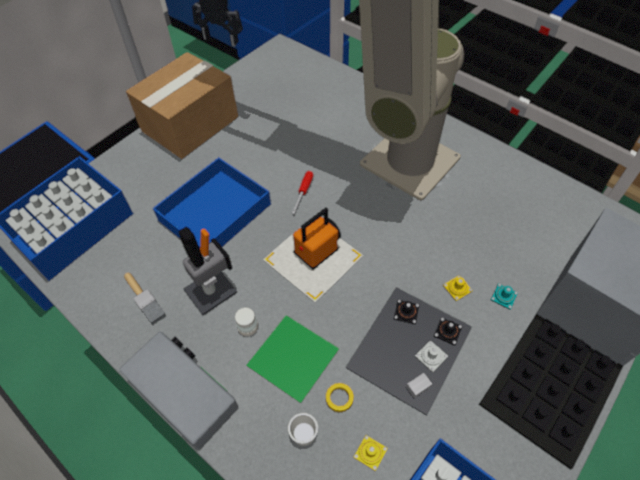

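View pics/side0.png

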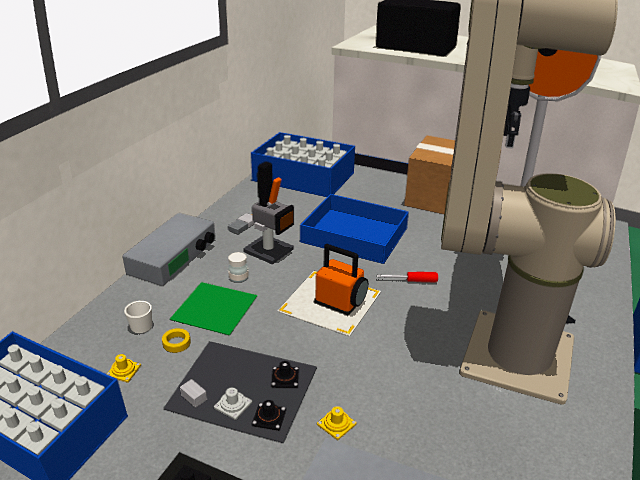

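The scene view shows two black frames at (407,310) and (449,328), silver at (432,355) and the steel block at (419,384). The lamp is at (317,240) on the plate, the pad at (293,357), the scanner at (207,265) and the tote at (213,200). The side view agrees. Next I measure their positions.

```bash
cat > meas.py <<'E'
from h import *
def rect(p):
    r=cv2.minAreaRect((p[:,:2]*1000).astype(np.float32)); return np.round(r[0],1),np.round(r[1],1),round(r[2],2)
def blob(mask,P):
    n,l,s,c=cv2.connectedComponentsWithStats(mask.astype(np.uint8))
    for i in range(1,n):
        if s[i,4]>25:
            q=P[l==i]; print('  px',c[i].round(),s[i,4],'mean',q.mean(0).round(4),'z',np.percentile(q[:,2],[2,50,98]).round(3),rect(q))
def run(n,what):
    im=load(n);P=cloud(im);h=cv2.cvtColor(im['color'],cv2.COLOR_RGB2HSV).astype(int);H,S,V=h[...,0],h[...,1],h[...,2]
    z=P[...,2];W=(P[...,0]>0.1)&(P[...,0]<.95)&(abs(P[...,1])<.75)
    M={'green':W&(H>45)&(H<75)&(S>150)&(z<.02),
       'orange':W&(H<14)&(S>180)&(V>120)&(z>.02),
       'blue':W&(H>100)&(H<125)&(S>150)&(z<.07),
       'bluetop':W&(H>100)&(H<125)&(S>150)&(z<.06)&(z>.05),
       'plate':W&(S<40)&(V>190)&(z<.012),
       'hub':W&(V<70)&(z>.034)&(z<.05),
       'hubany':W&(z>.036)&(z<.05),
       'tray':W&(V<90)&(z>.002)&(z<.011)&(S<60),
       'grip':W&(V<70)&(z>.15)&(z<.26),
       'griptop':W&(V<70)&(z>.244)&(z<.256),
       'handle':W&(V<90)&(z>.13)&(z<.152),
       }
    for k in what: print(n,k);blob(M[k],P)
if __name__=='__main__':
    for n in ['scene','side']: run(n,['green','orange','blue','bluetop','plate','hub','tray','grip','griptop','handle'])
E
python3 meas.py
```

```text
scene green
  px [292. 358.] 3971 mean [0.67   0.1346 0.0042] z [0.    0.004 0.008] (array([668.2, 132.7]), array([146.1, 146.3]), 5.36)
scene orange
  px [306. 181.] 116 mean [ 0.2677 -0.1712  0.0249] z [0.02  0.025 0.029] (array([ 266.2, -171.7]), array([71.7, 18.4]), 23.93)
scene blue
  px [214. 203.] 5666 mean [ 0.4795 -0.32    0.0177] z [0.002 0.008 0.056] (array([ 493.6, -305.2]), array([205.6, 240.9]), 89.8)
  px [ 98. 180.] 185 mean [ 0.6447 -0.6123  0.0503] z [0.026 0.051 0.069] (array([ 644.7, -600. ]), array([ 12.4, 157.2]), 3.62)
  px [ 84. 240.] 1910 mean [ 0.7856 -0.4798  0.0377] z [0.005 0.038 0.069] (array([ 780.7, -479.1]), array([275.7,  14.1]), 0.2)
  px [ 18. 239.] 282 mean [ 0.9039 -0.6455  0.0185] z [0.001 0.007 0.067] (array([ 903.6, -627.5]), array([ 18.3, 106.9]), 1.13)
  px [450. 465.] 484 mean [0.651  0.5267 0.0365] z [0.002 0.04  0.069] (array([652.9, 522.5]), array([ 55.5, 115.7]), 33.54)
scene bluetop
  px [224. 163.] 32 mean [ 0.3788 -0.3773  0.0537] z [0.051 0.053 0.058] (array([ 377.1, -373.9]), array([14. , 64.6]), 11.31)
  px [178. 198.] 206 mean [ 
[... 10466 characters left out ...]
70.8, -124.7]), array([35.7, 36.9]), 31.32)
side griptop
  px [264. 165.] 61 mean [ 0.6716 -0.1286  0.2482] z [0.245 0.248 0.251] (array([ 671., -129.]), array([35.6, 21.5]), 77.85)
side handle
  px [268. 205.] 90 mean [ 0.6632 -0.1235  0.1418] z [0.136 0.141 0.151] (array([ 664.8, -129.5]), array([32.4, 57. ]), 86.76)
  px [282. 212.] 141 mean [ 0.6182 -0.1156  0.1368] z [0.13  0.137 0.143] (array([ 617.2, -117.4]), array([70.5, 37.9]), 53.55)
  px [258. 210.] 28 mean [ 0.6798 -0.1055  0.1325] z [0.13  0.132 0.136] (array([ 679.6, -105.9]), array([ 9.6, 46.6]), 75.7)
  px [341. 252.] 218 mean [ 0.4179 -0.005   0.1425] z [0.131 0.144 0.148] (array([419. ,  -6.5]), array([14.9, 82.4]), 82.65)
```

```bash
cat > go.py <<'E'
import sys
from h import *
from scipy.spatial.transform import Rotation as Ro
def go(p,a,p0=None,a0=None):
    """shift/turn from current pose (or from p0,a0 tool-down) to tool-down pose at p, tool-x yaw a deg"""
    s=monitor.read_state()
    dn=lambda a: Ro.from_euler('z',a,degrees=True)*Ro.from_euler('x',np.pi)
    q=s['tcp_rot']; R0=Ro.from_quat([q[1],q[2],q[3],q[0]]) if a0 is None else dn(a0)
    P0=s['tcp_pos'] if p0 is None else np.array(p0)
    d=R0.inv().apply(np.array(p)-P0)/.8; t=(R0.inv()*dn(a)).as_rotvec()/np.pi
    print('dpos',d.round(4),'twist',t.round(4),'rows>=',int(np.ceil(max(np.linalg.norm(d)*16,np.linalg.norm(t)*180/8.59))))
def st():
    s=monitor.read_state();q=s['tcp_rot'];R=Ro.from_quat([q[1],q[2],q[3],q[0]]).as_matrix()
    print('t',s['time_s'],'tcp',s['tcp_pos'].round(4),'yaw',np.degrees(np.arctan2(R[1,0],R[0,0])).round(2),'zax',R[:,2].round(3),'q',s['joints'].round(2),'w',round(s['width'],4),'F',s['contact_force'].round(1))
if __name__=='__main__':
    v=[float(x) for x in sys.argv[1:]]; st()
    cur=(None,None)
    for i in range(0,len(v),4):
        go(v[i:i+3],v[i+3],*cur); cur=(v[i:i+3],v[i+3])
E
python3 -c "
from cell import arm;print(arm.tcp_to_tips,[x for x in dir(arm) if x[0]!='_'])"
python3 go.py .419 -.007 .239 -8.5 .419 -.007 .131 -8.5; sed -n 1,5p h.py >/dev/null
python3 - <<'E'
from meas import *
run('scene',['hubany'])
E
```

```text
0.008 ['Unreachable', 'job_done', 'tcp_to_tips']
t 0.15 tcp [ 0.1576 -0.5785  0.2385] yaw 15.23 zax [-0.     0.001 -1.   ] q [-1.39  0.13  1.49 -0.    1.52 -0.09] w 0.0854 F [-0.6 -0.4  0.4]
dpos [ 5.030e-01 -6.034e-01  3.000e-04] twist [-5.000e-04  1.000e-04  1.318e-01] rows>= 13
dpos [-0.    -0.     0.135] twist [0. 0. 0.] rows>= 3
scene hubany
  px [192. 130.] 361 mean [ 0.3391 -0.5595  0.043 ] z [0.036 0.043 0.05 ] (array([ 348.2, -570.1]), array([157.7, 308.1]), 50.55)
  px [206. 183.] 402 mean [ 0.4543 -0.3692  0.043 ] z [0.036 0.043 0.05 ] (array([ 445. , -364.4]), array([144.2, 294.1]), 50.57)
  px [ 97. 180.] 62 mean [ 0.6454 -0.6214  0.0441] z [0.037 0.045 0.05 ] (array([ 644.8, -610.4]), array([ 10.5, 136.4]), 3.66)
  px [242. 217.] 204 mean [ 0.4763 -0.2062  0.0431] z [0.036 0.043 0.049] (array([ 471.3, -207.1]), array([  7.3, 194.9]), 89.7)
  px [ 83. 239.] 417 mean [ 0.7883 -0.4796  0.0433] z [0.036 0.043 0.05 ] (array([ 779.9, -480.1]), array([277.2,   9.7]), 0.14)
  px [166. 221.] 53 mean [ 0.612  -0.3538  0.0425] z [0.036 0.043 0.048] (array([ 612. , -355.9]), array(
[... 3007 characters left out ...]
7  0.2496 0.0453] z [0.037 0.046 0.05 ] (array([777.8, 254.1]), array([45.2, 58.8]), 81.57)
  px [570. 430.] 105 mean [0.447  0.6836 0.0459] z [0.038 0.047 0.05 ] (array([445.1, 684.5]), array([21.3, 22.8]), 31.52)
  px [311. 439.] 29 mean [0.7848 0.287  0.047 ] z [0.038 0.048 0.05 ] (array([786.4, 286.7]), array([ 7.2, 29.7]), 72.54)
  px [371. 449.] 78 mean [0.7233 0.3896 0.0386] z [0.036 0.038 0.042] (array([722.9, 390.1]), array([22.8, 17.8]), 38.11)
  px [445. 455.] 45 mean [0.6438 0.5087 0.0426] z [0.036 0.042 0.05 ] (array([643.9, 508.8]), array([ 3.2, 39.5]), 2.16)
  px [466. 471.] 62 mean [0.6437 0.5562 0.0435] z [0.037 0.044 0.05 ] (array([643.9, 556.7]), array([ 3.2, 54.6]), 0.53)
```

Request:
apply_moves:
  delta_pos:
    - [0.168, -0.201, 0]
    - [0.168, -0.201, 0]
    - [0.168, -0.201, 0]
    - [0.168, -0.201, 0]
    - [0.168, -0.201, 0]
  twist:
    - [0, 0, 0]
    - [0, 0, 0]
    - [0, 0, 0]
    - [0, 0, 0]
    - [0, 0, 0]
  gripper: [-1, -1, -1, -1, -1]
  grip_force: 70

```text
time_s: 0.65
tcp_pos: [0.2466, -0.3846, 0.2389]
tcp_rot: [-0.001, 0.991, 0.134, 0.0]
contact_force: [-1.1, -0.8, -0.5]
width: 0.0851
finger_force: 0.0
```

Request:
apply_moves:
  delta_pos:
    - [0.168, -0.201, 0]
    - [0.168, -0.201, 0]
    - [0.168, -0.201, 0]
    - [0.168, -0.201, 0]
    - [0.168, -0.201, 0]
  twist:
    - [0, 0, 0]
    - [0, 0, 0]
    - [0, 0, 0]
    - [0, 0, 0]
    - [0, 0, 0]
  gripper: [-1, -1, -1, -1, -1]

```text
time_s: 1.15
tcp_pos: [0.334, -0.1944, 0.2394]
tcp_rot: [-0.0, 0.991, 0.135, 0.001]
contact_force: [-0.4, -0.7, -0.1]
width: 0.0855
finger_force: 0.0
```

Request:
apply_moves:
  delta_pos:
    - [0.167, -0.201, 0]
    - [0.167, -0.201, 0]
    - [0.167, -0.201, 0]
    - [0.167, -0.201, 0]
    - [0.167, -0.201, 0]
  twist:
    - [0, 0, 0.132]
    - [0, 0, 0.132]
    - [0, 0, 0.132]
    - [0, 0, 0.132]
    - [0, 0, 0.132]
  gripper: [-1, -1, -1, -1, -1]

```text
time_s: 1.65
tcp_pos: [0.42, -0.0064, 0.2394]
tcp_rot: [0.0, 0.997, -0.076, 0.0]
contact_force: [1.0, -0.8, 0.2]
width: 0.0854
finger_force: 0.0
```

```bash
python3 go.py .419 -.007 .131 -8.5; python3 - <<'E'
from h import *
import meas
grab('side','side1.png')
meas.run('side',['handle'])
E
```

```text
t 1.65 tcp [ 0.42   -0.0064  0.2394] yaw -8.69 zax [ 0.001 -0.    -1.   ] q [-0.14 -0.38  1.96 -0.    1.56  1.58] w 0.0854 F [ 1.  -0.8  0.2]
dpos [-0.0012  0.0009  0.1354] twist [ 0.     -0.0002 -0.001 ] rows>= 3
side handle
  px [268. 205.] 92 mean [ 0.663  -0.1235  0.1419] z [0.136 0.14  0.151] (array([ 665.3, -126. ]), array([59.2, 28. ]), 13.16)
  px [279. 212.] 162 mean [ 0.627  -0.1145  0.1366] z [0.13  0.136 0.143] (array([ 639.8, -108.3]), array([100. ,  53.4]), 28.67)
  px [341. 251.] 220 mean [ 0.4181 -0.0052  0.1425] z [0.131 0.143 0.149] (array([419.1,  -6.3]), array([14.9, 84. ]), 82.71)
```

Request:
apply_moves:
  delta_pos:
    - [0, 0, 0.06]
    - [0, 0, 0.12]
    - [0, 0, 0.135]
    - [0, 0, 0.135]
    - [0, 0, 0.135]
  twist:
    - [0, 0, 0]
    - [0, 0, 0]
    - [0, 0, 0]
    - [0, 0, 0]
    - [0, 0, 0]
  gripper: [-1, -1, -1, -1, -1]

```text
time_s: 2.2
tcp_pos: [0.4203, -0.0085, 0.1332]
tcp_rot: [0.0, 0.997, -0.075, 0.001]
contact_force: [-0.2, 1.2, -0.4]
width: 0.0852
finger_force: 0.0
```

Request:
apply_moves:
  delta_pos:
    - [0, 0, 0]
    - [0, 0, 0]
    - [0, 0, 0]
    - [0, 0, 0]
    - [0, 0, 0]
  twist:
    - [0, 0, 0]
    - [0, 0, 0]
    - [0, 0, 0]
    - [0, 0, 0]
    - [0, 0, 0]
  gripper: [1, 1, 1, 1, 1]

```text
time_s: 2.7
tcp_pos: [0.4193, -0.0078, 0.1316]
tcp_rot: [0.0, 0.997, -0.074, 0.0]
contact_force: [-0.5, -1.2, 0.8]
width: 0.0124
finger_force: 0.8
```

Request:
apply_moves:
  delta_pos:
    - [0, 0, 0]
    - [0, 0, 0]
    - [0, 0, 0]
    - [0, 0, 0]
    - [0, 0, 0]
  twist:
    - [0, 0, 0]
    - [0, 0, 0]
    - [0, 0, 0]
    - [0, 0, 0]
    - [0, 0, 0]
  gripper: [1, 1, 1, 1, 1]

```text
time_s: 3.2
tcp_pos: [0.4193, -0.0079, 0.1316]
tcp_rot: [0.0, 0.997, -0.074, 0.0]
contact_force: [-2.6, -1.1, 4.7]
width: 0.0096
finger_force: 68.2
```

Request:
apply_moves:
  delta_pos:
    - [0, 0, -0.02]
    - [0, 0, -0.06]
    - [0, 0, -0.1]
    - [0, 0, -0.1]
    - [0, 0, -0.1]
  twist:
    - [0, 0, 0]
    - [0, 0, 0]
    - [0, 0, 0]
    - [0, 0, 0]
    - [0, 0, 0]
  gripper: [1, 1, 1, 1, 1]

```text
time_s: 3.7
tcp_pos: [0.4193, -0.0077, 0.2109]
tcp_rot: [-0.0, 0.997, -0.074, 0.0]
contact_force: [0.4, 0.6, -3.5]
width: 0.0098
finger_force: 68.3
```

```bash
python3 go.py .669 .133 .212 -8.5 .669 .133 .135 -8.5; python3 - <<'E'
from h import *
import meas
grab('side','side2.png')
meas.run('side',['handle','orange'])
E
```

```text
t 3.7 tcp [ 0.4193 -0.0077  0.2109] yaw -8.53 zax [ 0.  0. -1.] q [-0.14 -0.37  2.    0.    1.51  1.58] w 0.0098 F [ 0.4  0.6 -3.5]
dpos [ 0.2826 -0.2202 -0.0012] twist [-0.0001 -0.0001 -0.0002] rows>= 6
dpos [-0.     -0.      0.0962] twist [0. 0. 0.] rows>= 2
side handle
  px [268. 205.] 88 mean [ 0.6627 -0.1232  0.1417] z [0.136 0.14  0.15 ] (array([ 666.4, -129.1]), array([34.4, 58.9]), 88.4)
  px [282. 212.] 146 mean [ 0.6182 -0.116   0.1369] z [0.13  0.137 0.143] (array([ 618.8, -114. ]), array([73.7, 38.8]), 49.24)
  px [258. 210.] 27 mean [ 0.6806 -0.1057  0.1329] z [0.131 0.133 0.136] (array([ 679.1, -107.2]), array([ 9.4, 42.4]), 79.09)
  px [360. 261.] 159 mean [0.3673 0.0109 0.1411] z [0.131 0.141 0.151] (array([3.669e+02, 1.000e-01]), array([70.9, 14.3]), 76.84)
side orange
  px [274. 189.] 127 mean [ 0.643  -0.1201  0.1917] z [0.153 0.194 0.22 ] (array([ 640.4, -119.9]), array([28.2, 19.9]), 31.32)
  px [337. 255.] 1627 mean [0.4193 0.0164 0.1454] z [0.097 0.155 0.171] (array([419.6,  -4.7]), array([76.3, 89.7]), 83.79)
  px [423. 274.] 138 mean [ 0.2646 -0.1707  0.0232] z [0.02  0.023 0.027] (array([ 264.5, -170. ]), array([72.6, 21.7]), 25.32)
```

View pics/side2.png

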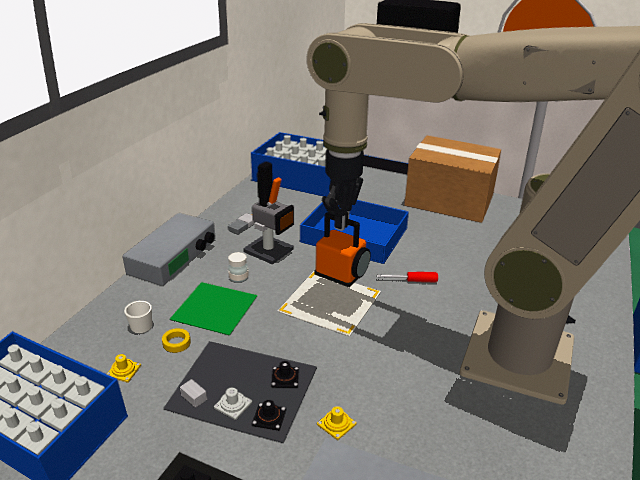

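The lamp hangs upright under the gripper at (340,255), clear of the plate. I'm carrying it to the pad.

Request:
apply_moves:
  delta_pos:
    - [0.028, -0.022, 0]
    - [0.056, -0.044, 0]
    - [0.085, -0.066, 0]
    - [0.113, -0.088, 0]
    - [0.141, -0.11, 0]
  twist:
    - [0, 0, 0]
    - [0, 0, 0]
    - [0, 0, 0]
    - [0, 0, 0]
    - [0, 0, 0]
  gripper: [1, 1, 1, 1, 1]

```text
time_s: 4.25
tcp_pos: [0.5433, 0.0632, 0.2082]
tcp_rot: [0.0, 0.997, -0.074, -0.002]
contact_force: [-0.2, -0.7, -2.5]
width: 0.0099
finger_force: 68.3
```

Request:
apply_moves:
  delta_pos:
    - [0.035, -0.027, 0]
    - [0.07, -0.055, 0]
    - [0.105, -0.082, 0]
    - [0.13, -0.1, 0]
    - [0.1415, -0.11, 0]
  twist:
    - [0, 0, 0]
    - [0, 0, 0]
    - [0, 0, 0]
    - [0, 0, 0]
    - [0, 0, 0]
  gripper: [1, 1, 1, 1, 1]

```text
time_s: 4.75
tcp_pos: [0.6688, 0.1337, 0.2072]
tcp_rot: [0.0, 0.997, -0.074, -0.002]
contact_force: [0.2, 0.1, -3.7]
width: 0.0098
finger_force: 68.3
```

Request:
apply_moves:
  delta_pos:
    - [0, 0, 0]
    - [0, 0, 0.035]
    - [0, 0, 0.07]
    - [0, 0, 0.09]
    - [0, 0, 0.094]
  twist:
    - [0, 0, 0]
    - [0, 0, 0]
    - [0, 0, 0]
    - [0, 0, 0]
    - [0, 0, 0]
  gripper: [1, 1, 1, 1, 1]

```text
time_s: 5.25
tcp_pos: [0.6663, 0.132, 0.1326]
tcp_rot: [0.001, 0.997, -0.075, -0.003]
contact_force: [-0.3, -0.2, -2.6]
width: 0.0096
finger_force: 68.4
```

Request:
apply_moves:
  delta_pos:
    - [0, 0, 0.002]
    - [0, 0, 0.004]
    - [0, 0, 0.005]
  twist:
    - [0, 0, 0]
    - [0, 0, 0]
    - [0, 0, 0]
  gripper: [1, 1, 1]

```text
time_s: 5.55
tcp_pos: [0.6695, 0.1328, 0.1333]
tcp_rot: [-0.0, 0.997, -0.074, 0.001]
contact_force: [0.6, -0.1, -2.4]
width: 0.0099
finger_force: 68.4
```

```bash
python3 go.py .669 .133 .1316 -8.5; python3 - <<'E'
from h import *
import meas
grab('side','side3.png')
meas.run('side',['green','orange'])
E
```

```text
t 5.55 tcp [0.6695 0.1328 0.1333] yaw -8.53 zax [ 0.002  0.    -1.   ] q [0.12 0.41 1.35 0.   1.38 1.84] w 0.0099 F [ 0.6 -0.1 -2.4]
dpos [-0.0006 -0.0001  0.0021] twist [-0.0002 -0.0006 -0.0002] rows>= 1
side green
  px [180. 265.] 29 mean [0.8247 0.0469 0.0173] z [0.013 0.018 0.02 ] (array([824.3,  52.5]), array([ 5.4, 75.3]), 3.09)
  px [214. 316.] 1363 mean [0.6506 0.1615 0.003 ] z [-0.001  0.003  0.007] (array([668.1, 132.7]), array([150.5, 156.4]), 5.17)
side orange
  px [274. 190.] 124 mean [ 0.6433 -0.1198  0.191 ] z [0.154 0.191 0.22 ] (array([ 641.5, -121.2]), array([28.1, 19.9]), 28.94)
  px [207. 288.] 1374 mean [0.666  0.1551 0.0717] z [0.022 0.084 0.093] (array([668.7, 136.8]), array([74.7, 91.7]), 82.52)
  px [423. 274.] 139 mean [ 0.265  -0.1702  0.0235] z [0.02  0.024 0.027] (array([ 265.3, -170.2]), array([73.3, 19.6]), 24.93)
```

View pics/side3.png

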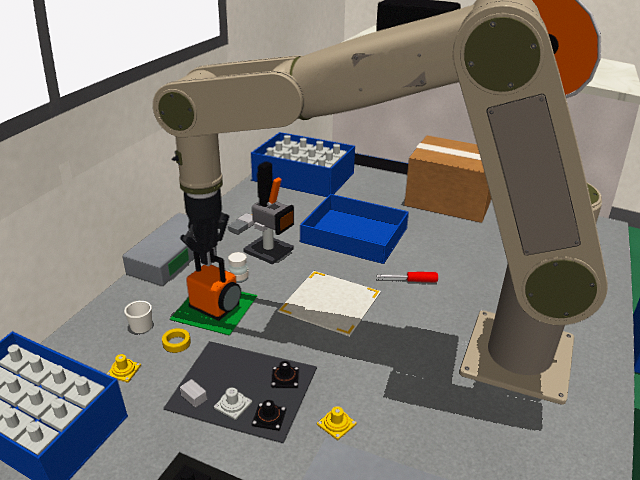

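The lamp is upright over the centre of the pad at (210,290). I'll lower it the last 2 mm, release and retreat upwards.

Request:
apply_moves:
  delta_pos:
    - [0, 0, 0.001]
    - [0, 0, 0.002]
    - [0, 0, 0.003]
    - [0, 0, 0.003]
    - [0, 0, 0.003]
  twist:
    - [0, 0, 0]
    - [0, 0, 0]
    - [0, 0, 0]
    - [0, 0, 0]
    - [0, 0, 0]
  gripper: [1, 1, 1, 1, 1]

```text
time_s: 6.1
tcp_pos: [0.6697, 0.1326, 0.1317]
tcp_rot: [-0.0, 0.997, -0.074, 0.001]
contact_force: [-3.6, -1.7, 5.8]
width: 0.0098
finger_force: 69.5
```

Request:
apply_moves:
  delta_pos:
    - [0, 0, 0]
    - [0, 0, 0]
    - [0, 0, 0]
    - [0, 0, 0]
    - [0, 0, 0]
  twist:
    - [0, 0, 0]
    - [0, 0, 0]
    - [0, 0, 0]
    - [0, 0, 0]
    - [0, 0, 0]
  gripper: [0.3, 0, -0.4, -1, -1]

```text
time_s: 6.6
tcp_pos: [0.6687, 0.1328, 0.1295]
tcp_rot: [0.0, 0.997, -0.074, -0.0]
contact_force: [0.1, 0.1, -0.7]
width: 0.0806
finger_force: 0.0
```

Request:
apply_moves:
  delta_pos:
    - [0, 0, 0]
    - [0, 0, -0.02]
    - [0, 0, -0.06]
    - [0, 0, -0.1]
    - [0, 0, -0.1]
  twist:
    - [0, 0, 0]
    - [0, 0, 0]
    - [0, 0, 0]
    - [0, 0, 0]
    - [0, 0, 0]
  gripper: [-1, -1, -1, -1, -1]

```text
time_s: 7.1
tcp_pos: [0.672, 0.1332, 0.2182]
tcp_rot: [-0.001, 0.997, -0.074, 0.005]
contact_force: [0.8, -0.2, 0.4]
width: 0.0852
finger_force: 0.0
```

```bash
python3 go.py .419 .268 .212 0 .419 .268 .030 0; python3 - <<'E'
from h import *
import meas
grab('side')
meas.run('side',['orange','hub'])
grab('scene');meas.run('scene',['hub'])
E
```

```text
t 7.1 tcp [0.672  0.1332 0.2182] yaw -8.53 zax [ 0.011  0.001 -1.   ] q [0.12 0.36 1.26 0.   1.51 1.84] w 0.0852 F [ 0.8 -0.2  0.4]
dpos [-0.3379 -0.1197  0.0045] twist [-0.0007 -0.0035 -0.0474] rows>= 6
dpos [ 0.     -0.      0.2275] twist [0. 0. 0.] rows>= 4
side orange
  px [274. 189.] 127 mean [ 0.6432 -0.1204  0.1914] z [0.154 0.193 0.22 ] (array([ 642.1, -121.9]), array([28.3, 21. ]), 26.48)
  px [207. 288.] 1364 mean [0.6661 0.1542 0.0704] z [0.022 0.082 0.091] (array([667.8, 136.5]), array([74.7, 90.5]), 84.18)
  px [423. 274.] 140 mean [ 0.2647 -0.17    0.0233] z [0.02  0.023 0.027] (array([ 265.1, -169.9]), array([72.5, 20.3]), 19.84)
side hub
  px [209. 233.] 77 mean [ 0.8197 -0.0825  0.0414] z [0.035 0.041 0.049] (array([818.4, -87.8]), array([20.7, 48.2]), 1.7)
  px [200. 243.] 61 mean [ 0.8174 -0.034   0.0402] z [0.034 0.04  0.046] (array([818.1, -32.9]), array([19.5, 32.1]), 5.9)
  px [175. 260.] 112 mean [0.8242 0.0608 0.0406] z [0.034 0.041 0.049] (array([823.9,  58.6]), array([112.9,   9.4]), 89.91)
  px [222. 307.] 28 mean [0.6193 0.1698 0.0433] z [0.035 0.044 0.05
[... 1688 characters left out ...]
 0.6827 0.0452] z [0.034 0.047 0.05 ] (array([320.9, 683.5]), array([21. , 23.7]), 61.25)
  px [556. 388.] 108 mean [0.386  0.6219 0.045 ] z [0.034 0.047 0.05 ] (array([383.7, 622. ]), array([22. , 22.8]), 89.43)
  px [516. 393.] 108 mean [0.4478 0.5598 0.0458] z [0.035 0.047 0.05 ] (array([445.6, 560.3]), array([20.8, 23.9]), 79.34)
  px [582. 405.] 102 mean [0.3855 0.6829 0.0458] z [0.036 0.047 0.05 ] (array([383.3, 683.8]), array([22.9, 20.2]), 16.28)
  px [542. 411.] 116 mean [0.4472 0.6214 0.0455] z [0.035 0.047 0.05 ] (array([445.9, 621.8]), array([23., 21.]), 52.6)
  px [569. 429.] 102 mean [0.4468 0.6829 0.0453] z [0.037 0.047 0.05 ] (array([445.6, 683.6]), array([21.5, 21.3]), 9.79)
```

Request:
apply_moves:
  delta_pos:
    - [-0.169, -0.06, 0.002]
    - [-0.169, -0.06, 0.002]
    - [-0.169, -0.06, 0.002]
    - [-0.169, -0.06, 0.002]
  twist:
    - [0, 0, 0]
    - [0, 0, 0]
    - [0, 0, 0]
    - [0, 0, 0]
  gripper: [-1, -1, -1, -1]
  grip_force: 50

```text
time_s: 7.6
tcp_pos: [0.5367, 0.2024, 0.2057]
tcp_rot: [0.0, 0.997, -0.073, -0.003]
contact_force: [0.2, -0.4, -0.7]
width: 0.0853
finger_force: 0.0
```

Request:
apply_moves:
  delta_pos:
    - [-0.169, -0.06, 0.002]
    - [-0.169, -0.06, 0.002]
    - [-0.169, -0.06, 0.002]
    - [-0.169, -0.06, 0.002]
    - [-0.169, -0.06, 0.002]
  twist:
    - [0, 0, -0.047]
    - [0, 0, -0.047]
    - [0, 0, -0.047]
    - [0, 0, -0.047]
    - [0, 0, -0.047]
  gripper: [-0.3, -0.3, -0.3, -0.3, -0.3]

```text
time_s: 8.1
tcp_pos: [0.4152, 0.268, 0.2062]
tcp_rot: [0.0, 1.0, 0.0, -0.0]
contact_force: [-0.3, 0.3, -0.0]
width: 0.0555
finger_force: 0.0
```

```bash
python3 go.py .419 .268 .038 0; python3 - <<'E'
from h import *
im=grab('wrist','w1.png')
P=cloud(im);m=(P[...,2]<.26)&(P[...,2]>.15)&(abs(P[...,0]-.419)<.03)&(abs(P[...,1]-.268)<.06)
z=P[m]; print(len(z), np.percentile(z[:,2],[0.5,2,5,50]).round(4), z[z[:,2]<np.percentile(z[:,2],3)].mean(0).round(4))
E
```

```text
t 8.1 tcp [0.4152 0.268  0.2062] yaw 0.03 zax [-0. -0. -1.] q [ 0.47 -0.14  1.82 -0.    1.46  2.04] w 0.0555 F [-0.3  0.3 -0. ]
dpos [ 4.800e-03 -1.000e-04  2.102e-01] twist [0.0002 0.     0.0002] rows>= 4
22872 [0.2049 0.2088 0.2137 0.253 ] [0.4192 0.2681 0.2073]
```

View pics/w1.png

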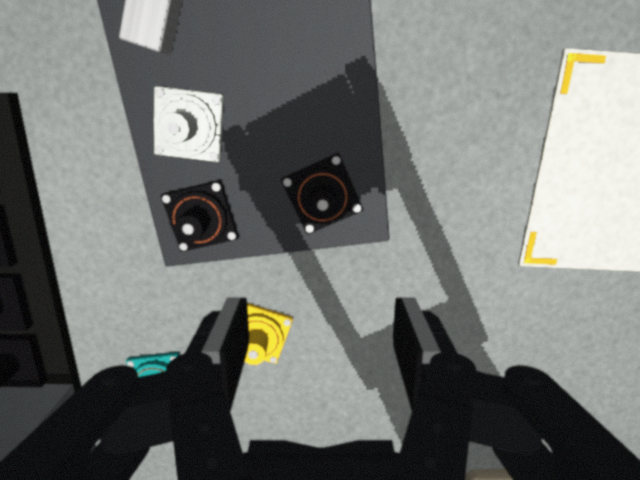

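The wrist view shows the open jaws. At 55 mm opening the tips are 2–4 mm ahead of the TCP, which agrees with 8 mm when shut. The black frame A is at (322,195), B at (200,215) and silver at (187,125). I'll descend to z = 0.032.

Request:
apply_moves:
  delta_pos:
    - [0.005, 0, 0.06]
    - [0.005, 0, 0.12]
    - [0.005, 0, 0.18]
    - [0.005, 0, 0.21]
    - [0.005, 0, 0.218]
  twist:
    - [0, 0, 0]
    - [0, 0, 0]
    - [0, 0, 0]
    - [0, 0, 0]
    - [0, 0, 0]
  gripper: [-0.3, -0.3, -0.3, -0.3, -0.3]

```text
time_s: 8.65
tcp_pos: [0.4179, 0.2654, 0.028]
tcp_rot: [0.002, 1.0, -0.002, -0.003]
contact_force: [-0.8, 0.2, 0.5]
width: 0.0556
finger_force: 0.0
```

Request:
apply_moves:
  delta_pos:
    - [0, 0, 0]
    - [0, 0, 0]
    - [0, 0, 0]
    - [0, 0, 0]
    - [0, 0, 0]
  twist:
    - [0, 0, 0]
    - [0, 0, 0]
    - [0, 0, 0]
    - [0, 0, 0]
    - [0, 0, 0]
  gripper: [-0.3, 1, 1, 1, 1]

```text
time_s: 9.15
tcp_pos: [0.4216, 0.2686, 0.0345]
tcp_rot: [-0.001, 1.0, -0.001, 0.002]
contact_force: [-0.5, -1.1, 5.9]
width: 0.0198
finger_force: 48.8
```

Request:
apply_moves:
  delta_pos:
    - [0, 0, 0]
    - [0, 0, -0.03]
    - [0, 0, -0.07]
    - [0, 0, -0.1]
    - [0, 0, -0.1]
  twist:
    - [0, 0, 0]
    - [0, 0, 0]
    - [0, 0, 0]
    - [0, 0, 0]
    - [0, 0, 0]
  gripper: [1, 1, 1, 1, 1]

```text
time_s: 9.65
tcp_pos: [0.4227, 0.2694, 0.1175]
tcp_rot: [-0.002, 1.0, -0.0, 0.004]
contact_force: [1.1, -0.2, -0.4]
width: 0.0202
finger_force: 49.0
```

```bash
python3 go.py .437 -.036 .112 -8 .437 -.036 .032 -8; python3 - <<'E'
from h import *
import meas
grab('side','side4.png')
E
```

```text
t 9.65 tcp [0.4227 0.2694 0.1175] yaw -0.06 zax [ 0.008  0.004 -1.   ] q [ 0.47 -0.05  1.9  -0.    1.28  2.04] w 0.0202 F [ 1.1 -0.2 -0.4]
dpos [0.0182 0.3818 0.0055] twist [-0.0015 -0.0025  0.0441] rows>= 7
dpos [-0.  -0.   0.1] twist [0. 0. 0.] rows>= 2
```

View pics/side4.png

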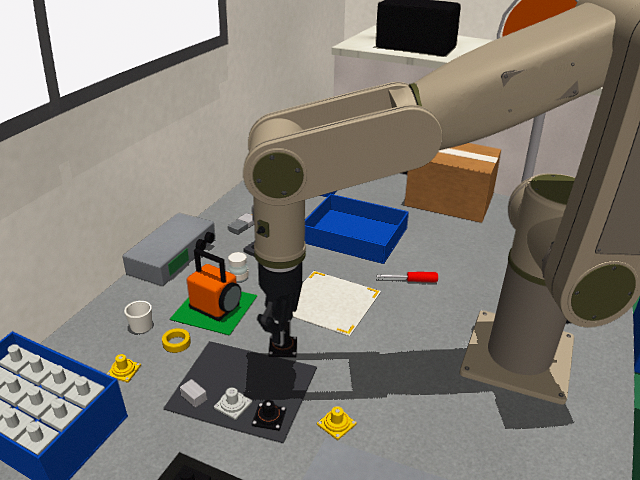

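Frame A is held level at (284,345). I'm carrying it to the right half of the plate.

Request:
apply_moves:
  delta_pos:
    - [0.002, 0.04, 0]
    - [0.004, 0.08, 0]
    - [0.006, 0.12, 0]
    - [0.008, 0.16, 0]
    - [0.009, 0.191, 0]
  twist:
    - [0, 0, 0]
    - [0, 0, 0]
    - [0, 0, 0]
    - [0, 0, 0]
    - [0, 0, 0]
  gripper: [1, 1, 1, 1, 1]

```text
time_s: 10.2
tcp_pos: [0.4258, 0.1134, 0.1109]
tcp_rot: [0.0, 1.0, -0.001, -0.001]
contact_force: [-0.0, -0.6, -1.2]
width: 0.02
finger_force: 49.1
```

Request:
apply_moves:
  delta_pos:
    - [0.002, 0.04, 0]
    - [0.004, 0.08, 0]
    - [0.006, 0.12, 0]
    - [0.008, 0.16, 0]
    - [0.009, 0.191, 0]
  twist:
    - [0, 0, 0]
    - [0, 0, 0]
    - [0, 0, 0]
    - [0, 0, 0]
    - [0, 0, 0]
  gripper: [1, 1, 1, 1, 1]

```text
time_s: 10.7
tcp_pos: [0.4329, -0.0393, 0.1111]
tcp_rot: [0.0, 1.0, -0.001, -0.001]
contact_force: [0.6, 0.4, -1.2]
width: 0.0203
finger_force: 49.1
```

Request:
apply_moves:
  delta_pos:
    - [0, 0, 0]
    - [0, 0, 0]
    - [0, 0, 0.03]
    - [0, 0, 0.06]
    - [0, 0, 0.09]
  twist:
    - [0, 0, 0]
    - [0, 0, 0]
    - [0, 0, 0]
    - [0, 0, 0]
    - [0, 0, 0]
  gripper: [1, 1, 1, 1, 1]

```text
time_s: 11.2
tcp_pos: [0.4335, -0.0366, 0.039]
tcp_rot: [-0.0, 1.0, 0.0, 0.0]
contact_force: [0.3, 0.4, -0.9]
width: 0.0199
finger_force: 49.2
```

Request:
apply_moves:
  delta_pos:
    - [0, 0, 0]
    - [0, 0, 0]
    - [0, 0, 0]
  twist:
    - [0, 0, 0]
    - [0, 0, 0]
    - [0, 0, 0]
  gripper: [1, 1, 1]

```text
time_s: 11.5
tcp_pos: [0.4346, -0.0375, 0.0414]
tcp_rot: [0.0, 1.0, -0.0, 0.001]
contact_force: [0.1, 0.9, -0.6]
width: 0.0201
finger_force: 49.2
```

```bash
python3 go.py .437 -.036 .031 0 ; python3 - <<'E'
from h import *
im=grab('side','side5.png')
c=im['color'][220:380,240:440,::-1]; cv2.imwrite('pics/c5.png',cv2.resize(c,(800,640))[:600])
E
```

```text
t 11.5 tcp [ 0.4346 -0.0375  0.0414] yaw -0.03 zax [ 0.002 -0.    -1.   ] q [-0.2  -0.12  2.12  0.    1.14  1.37] w 0.0201 F [ 0.1  0.9 -0.6]
dpos [ 0.003  -0.0019  0.013 ] twist [ 0.0001 -0.0006 -0.0002] rows>= 1
```

View pics/c5.png

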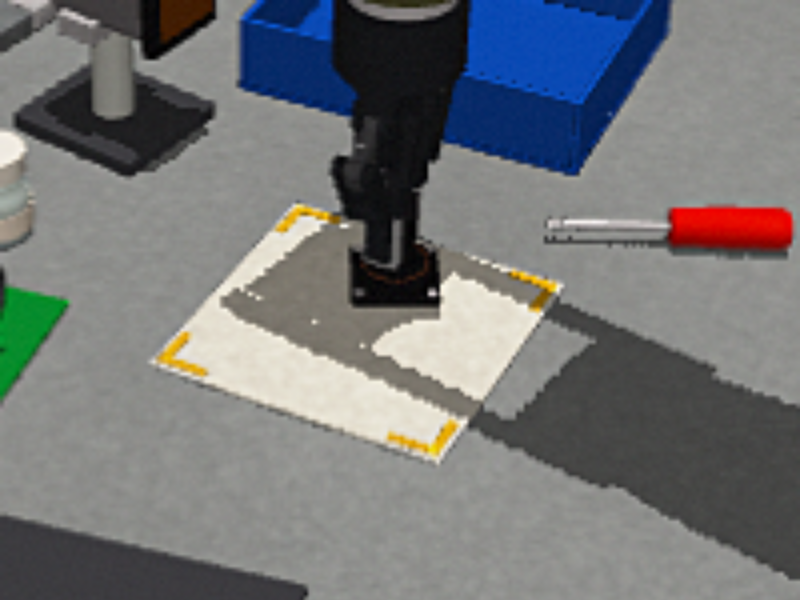

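Frame A hangs flat, just above the plate (crop (395,280)). I'll lower it, release and retreat.

Request:
apply_moves:
  delta_pos:
    - [0, 0, 0.006]
    - [0, 0, 0.01]
    - [0, 0, 0.0125]
    - [0, 0, 0.0125]
    - [0, 0, 0.0125]
  twist:
    - [0, 0, 0]
    - [0, 0, 0]
    - [0, 0, 0]
    - [0, 0, 0]
    - [0, 0, 0]
  gripper: [1, 1, 1, 1, 1]

```text
time_s: 12.05
tcp_pos: [0.4343, -0.038, 0.0323]
tcp_rot: [0.0, 1.0, -0.001, 0.0]
contact_force: [-12.2, 1.6, 26.6]
width: 0.0198
finger_force: 52.1
```

Request:
apply_moves:
  delta_pos:
    - [0, 0, 0]
    - [0, 0, 0]
    - [0, 0, 0]
    - [0, 0, -0.01]
    - [0, 0, -0.05]
  twist:
    - [0, 0, 0]
    - [0, 0, 0]
    - [0, 0, 0]
    - [0, 0, 0]
    - [0, 0, 0]
  gripper: [0.2, -0.3, -0.3, -0.3, -0.3]

```text
time_s: 12.55
tcp_pos: [0.4305, -0.0372, 0.0675]
tcp_rot: [-0.001, 1.0, -0.001, -0.004]
contact_force: [-0.4, -0.7, -0.1]
width: 0.0555
finger_force: 0.0
```

Request:
apply_moves:
  delta_pos:
    - [0, 0, -0.06]
    - [0, 0, -0.11]
    - [0, 0, -0.16]
    - [0, 0, -0.16]
  twist:
    - [0, 0, 0]
    - [0, 0, 0]
    - [0, 0, 0]
    - [0, 0, 0]
  gripper: [-0.3, -0.3, -0.3, -0.3]

```text
time_s: 12.95
tcp_pos: [0.4371, -0.0385, 0.2053]
tcp_rot: [0.001, 1.0, -0.001, 0.005]
contact_force: [0.8, 0.1, 0.4]
width: 0.0554
finger_force: 0.0
```

```bash
python3 go.py .399 .369 .19 0  .399 .369 .0325 0; python3 - <<'E'
from h import *
import meas
for n in ['side','scene']:
    grab(n); meas.run(n,['hub'])
E
```

```text
t 12.95 tcp [ 0.4371 -0.0385  0.2053] yaw -0.07 zax [ 0.011 -0.002 -1.   ] q [-0.2  -0.32  1.97  0.    1.48  1.37] w 0.0554 F [0.8 0.1 0.4]
dpos [-0.0484 -0.5094  0.0175] twist [ 0.0007 -0.0035 -0.0004] rows>= 9
dpos [ 0.     -0.      0.1969] twist [0. 0. 0.] rows>= 4
side hub
  px [209. 233.] 75 mean [ 0.8196 -0.0824  0.0411] z [0.034 0.041 0.049] (array([820. , -90.8]), array([19.5, 56.9]), 7.08)
  px [200. 242.] 61 mean [ 0.8174 -0.0344  0.0408] z [0.035 0.041 0.048] (array([817.8, -39.7]), array([34.9, 19.4]), 86.28)
  px [178. 259.] 86 mean [0.8237 0.0532 0.0403] z [0.034 0.04  0.047] (array([823.7,  47.9]), array([ 7.2, 89.1]), 1.46)
  px [339. 281.] 55 mean [ 0.4311 -0.0339  0.0395] z [0.035 0.04  0.045] (array([432. , -35.8]), array([21. , 20.4]), 27.0)
  px [222. 308.] 26 mean [0.6204 0.1696 0.0425] z [0.034 0.043 0.049] (array([621.2, 170. ]), array([13.2,  5.4]), 19.66)
  px [268. 406.] 106 mean [0.3975 0.3721 0.0409] z [0.035 0.042 0.046] (array([398.4, 370.2]), array([20.6, 21.6]), 11.95)
  px [187. 473.] 160 mean [0.4446 0.5607 0.0457] z [0.039 0.046 0.049] (array([445.
[... 1313 characters left out ...]
6825 0.0453] z [0.034 0.047 0.05 ] (array([321.1, 683.5]), array([21.1, 22.5]), 62.75)
  px [556. 388.] 114 mean [0.3857 0.622  0.0457] z [0.036 0.047 0.05 ] (array([383.5, 622.6]), array([22.5, 22. ]), 45.79)
  px [516. 393.] 105 mean [0.4478 0.5601 0.0464] z [0.037 0.047 0.05 ] (array([446. , 559.7]), array([22.6, 23.3]), 50.86)
  px [582. 405.] 102 mean [0.3854 0.6826 0.0457] z [0.036 0.047 0.05 ] (array([383.4, 683.6]), array([23.3, 20.6]), 19.07)
  px [543. 411.] 109 mean [0.4469 0.6216 0.0457] z [0.037 0.047 0.049] (array([445.5, 622.2]), array([22.4, 22.5]), 50.83)
  px [569. 429.] 112 mean [0.447  0.683  0.0454] z [0.036 0.047 0.05 ] (array([445.6, 683.3]), array([22.4, 20.9]), 6.94)
```

Request:
apply_moves:
  delta_pos:
    - [-0.016, -0.17, 0.004]
    - [-0.016, -0.17, 0.004]
    - [-0.016, -0.17, 0.004]
    - [-0.016, -0.17, 0.004]
  twist:
    - [0, 0, 0]
    - [0, 0, 0]
    - [0, 0, 0]
    - [0, 0, 0]
  gripper: [-0.3, -0.3, -0.3, -0.3]

```text
time_s: 13.45
tcp_pos: [0.419, 0.1017, 0.1928]
tcp_rot: [-0.001, 1.0, 0.002, -0.002]
contact_force: [0.3, -1.2, -0.7]
width: 0.0555
finger_force: 0.0
```

Request:
apply_moves:
  delta_pos:
    - [-0.016, -0.17, 0.004]
    - [-0.016, -0.17, 0.004]
    - [-0.016, -0.17, 0.004]
    - [-0.016, -0.17, 0.004]
  twist:
    - [0, 0, 0]
    - [0, 0, 0]
    - [0, 0, 0]
    - [0, 0, 0]
  gripper: [-0.3, -0.3, -0.3, -0.3]

```text
time_s: 13.85
tcp_pos: [0.4068, 0.2369, 0.1898]
tcp_rot: [0.0, 1.0, 0.001, -0.002]
contact_force: [-0.4, -0.2, -0.4]
width: 0.0553
finger_force: 0.0
```

Request:
apply_moves:
  delta_pos:
    - [-0.016, -0.17, 0.004]
    - [-0.016, -0.17, 0.004]
    - [-0.016, -0.17, 0.004]
    - [-0.016, -0.17, 0.004]
    - [-0.016, -0.17, 0.004]
  twist:
    - [0, 0, 0]
    - [0, 0, 0]
    - [0, 0, 0]
    - [0, 0, 0]
    - [0, 0, 0]
  gripper: [-0.3, -0.3, -0.3, -0.3, -0.3]

```text
time_s: 14.35
tcp_pos: [0.3954, 0.3692, 0.1868]
tcp_rot: [0.001, 1.0, -0.0, -0.001]
contact_force: [0.7, 0.1, -1.2]
width: 0.0557
finger_force: 0.0
```

```bash
python3 go.py .399 .3695 .0325 0
```

```text
t 14.35 tcp [0.3954 0.3692 0.1868] yaw -0.01 zax [-0.002 -0.003 -1.   ] q [ 0.66  0.    1.72 -0.    1.42  2.23] w 0.0557 F [ 0.7  0.1 -1.2]
dpos [ 0.0049 -0.0009  0.1929] twist [ 0.0008  0.0007 -0.0001] rows>= 4
```

Request:
apply_moves:
  delta_pos:
    - [0.004, 0, 0.06]
    - [0.004, 0, 0.12]
    - [0.004, 0, 0.165]
    - [0.004, 0, 0.185]
    - [0.004, 0, 0.193]
  twist:
    - [0, 0, 0]
    - [0, 0, 0]
    - [0, 0, 0]
    - [0, 0, 0]
    - [0, 0, 0]
  gripper: [-0.3, -0.3, -0.3, -0.3, -0.3]

```text
time_s: 14.85
tcp_pos: [0.3977, 0.3668, 0.0309]
tcp_rot: [0.002, 1.0, -0.002, -0.002]
contact_force: [0.8, 0.5, 0.3]
width: 0.0561
finger_force: 0.0
```

Request:
apply_moves:
  delta_pos:
    - [0, 0, 0]
    - [0, 0, 0]
    - [0, 0, 0]
    - [0, 0, 0]
    - [0, 0, 0]
  twist:
    - [0, 0, 0]
    - [0, 0, 0]
    - [0, 0, 0]
    - [0, 0, 0]
    - [0, 0, 0]
  gripper: [-0.3, 1, 1, 1, 1]

```text
time_s: 15.35
tcp_pos: [0.4003, 0.3709, 0.0361]
tcp_rot: [-0.001, 1.0, -0.001, 0.001]
contact_force: [-0.0, -1.9, 7.3]
width: 0.02
finger_force: 49.0
```

Request:
apply_moves:
  delta_pos:
    - [0, 0, 0]
    - [0, 0, -0.03]
    - [0, 0, -0.07]
    - [0, 0, -0.1]
    - [0, 0, -0.1]
  twist:
    - [0, 0, 0]
    - [0, 0, 0]
    - [0, 0, 0]
    - [0, 0, 0]
    - [0, 0, 0]
  gripper: [1, 1, 1, 1, 1]

```text
time_s: 15.85
tcp_pos: [0.4015, 0.3723, 0.1192]
tcp_rot: [-0.003, 1.0, -0.0, 0.003]
contact_force: [-0.1, 1.1, -1.6]
width: 0.0196
finger_force: 49.1
```

```bash
python3 - <<'E'
from h import *
import meas
for n in ['side','scene']:
    grab(n); 
meas.run('side',['hub']);
E
python3 go.py .437 .036 .113 0 
```

```text
side hub
  px [205. 237.] 134 mean [ 0.8186 -0.0614  0.041 ] z [0.034 0.04  0.049] (array([817.3, -67.3]), array([21.5, 90.3]), 1.05)
  px [176. 260.] 107 mean [0.8241 0.0583 0.0405] z [0.034 0.041 0.049] (array([824.1,  56.6]), array([102.7,   8.8]), 89.35)
  px [339. 281.] 50 mean [ 0.4302 -0.0334  0.0397] z [0.035 0.04  0.044] (array([431.7, -37.7]), array([18.7, 28. ]), 22.56)
  px [222. 308.] 28 mean [0.6199 0.1694 0.042 ] z [0.035 0.043 0.049] (array([621.1, 170.2]), array([15.6,  8.6]), 11.52)
  px [187. 473.] 162 mean [0.4447 0.5607 0.0456] z [0.039 0.046 0.049] (array([445.4, 559.9]), array([20.8, 23.2]), 23.17)
t 15.95 tcp [0.3993 0.3706 0.1148] yaw -0.06 zax [ 0.002  0.001 -1.   ] q [ 0.65  0.08  1.78 -0.    1.28  2.23] w 0.0202 F [-0.  -0.2 -1.2]
dpos [0.0475 0.4182 0.0018] twist [-0.0004 -0.0005 -0.0003] rows>= 7
```

Request:
apply_moves:
  delta_pos:
    - [0.005, 0.045, 0]
    - [0.01, 0.09, 0]
    - [0.015, 0.135, 0]
    - [0.02, 0.18, 0]
    - [0.024, 0.209, 0]
  twist:
    - [0, 0, 0]
    - [0, 0, 0]
    - [0, 0, 0]
    - [0, 0, 0]
    - [0, 0, 0]
  gripper: [1, 1, 1, 1, 1]

```text
time_s: 16.45
tcp_pos: [0.4166, 0.2006, 0.112]
tcp_rot: [0.001, 1.0, -0.001, -0.002]
contact_force: [-0.0, 1.0, -1.3]
width: 0.0201
finger_force: 49.3
```

Request:
apply_moves:
  delta_pos:
    - [0.005, 0.045, 0]
    - [0.01, 0.09, 0]
    - [0.015, 0.135, 0]
    - [0.02, 0.18, 0]
    - [0.024, 0.209, 0]
  twist:
    - [0, 0, 0]
    - [0, 0, 0]
    - [0, 0, 0]
    - [0, 0, 0]
    - [0, 0, 0]
  gripper: [1, 1, 1, 1, 1]

```text
time_s: 16.95
tcp_pos: [0.4357, 0.0337, 0.1123]
tcp_rot: [0.0, 1.0, -0.001, -0.001]
contact_force: [0.7, 0.9, -1.4]
width: 0.0198
finger_force: 49.3
```

Request:
apply_moves:
  delta_pos:
    - [0, 0, 0]
    - [0, 0, 0]
    - [0, 0, 0.04]
    - [0, 0, 0.08]
    - [0, 0, 0.092]
  twist:
    - [0, 0, 0]
    - [0, 0, 0]
    - [0, 0, 0]
    - [0, 0, 0]
    - [0, 0, 0]
  gripper: [1, 1, 1, 1, 1]

```text
time_s: 17.45
tcp_pos: [0.4335, 0.037, 0.0366]
tcp_rot: [-0.0, 1.0, 0.0, -0.003]
contact_force: [-0.9, -0.4, -2.5]
width: 0.0197
finger_force: 49.4
```

Request:
apply_moves:
  delta_pos:
    - [0, 0, 0]
    - [0, 0, 0]
    - [0, 0, 0]
  twist:
    - [0, 0, 0]
    - [0, 0, 0]
    - [0, 0, 0]
  gripper: [1, 1, 1]

```text
time_s: 17.75
tcp_pos: [0.4383, 0.036, 0.0422]
tcp_rot: [0.0, 1.0, -0.0, 0.001]
contact_force: [0.8, 0.1, -0.9]
width: 0.0199
finger_force: 49.4
```

```bash
python3 go.py .437 .036 .033 0 
```

```text
t 17.75 tcp [0.4383 0.036  0.0422] yaw -0.04 zax [ 0.003 -0.    -1.   ] q [-0.03 -0.11  2.11  0.    1.14  1.54] w 0.0199 F [ 0.8  0.1 -0.9]
dpos [-0.0017  0.      0.0115] twist [ 0.     -0.0008 -0.0002] rows>= 1
```

Request:
apply_moves:
  delta_pos:
    - [0, 0, 0.004]
    - [0, 0, 0.008]
    - [0, 0, 0.0105]
    - [0, 0, 0.0105]
    - [0, 0, 0.0105]
  twist:
    - [0, 0, 0]
    - [0, 0, 0]
    - [0, 0, 0]
    - [0, 0, 0]
    - [0, 0, 0]
  gripper: [1, 1, 1, 1, 1]

```text
time_s: 18.25
tcp_pos: [0.4377, 0.0358, 0.034]
tcp_rot: [0.0, 1.0, -0.001, 0.0]
contact_force: [-10.1, -0.2, 20.5]
width: 0.0197
finger_force: 51.7
```

Request:
apply_moves:
  delta_pos:
    - [0, 0, 0]
    - [0, 0, 0]
    - [0, 0, 0]
    - [0, 0, -0.01]
    - [0, 0, -0.05]
  twist:
    - [0, 0, 0]
    - [0, 0, 0]
    - [0, 0, 0]
    - [0, 0, 0]
    - [0, 0, 0]
  gripper: [0.2, -0.3, -0.3, -0.3, -0.3]

```text
time_s: 18.75
tcp_pos: [0.4338, 0.0358, 0.0696]
tcp_rot: [-0.0, 1.0, -0.001, -0.004]
contact_force: [1.1, 0.4, 0.1]
width: 0.0552
finger_force: 0.0
```

Request:
apply_moves:
  delta_pos:
    - [0, 0, -0.06]
    - [0, 0, -0.12]
    - [0, 0, -0.18]
    - [0, 0, -0.24]
    - [0, 0, -0.3]
  twist:
    - [0, 0, 0]
    - [0, 0, 0]
    - [0, 0, 0]
    - [0, 0, 0]
    - [0, 0, 0]
  gripper: [-1, -1, -1, -1, -1]

```text
time_s: 19.25
tcp_pos: [0.4364, 0.0358, 0.3147]
tcp_rot: [-0.0, 1.0, -0.001, 0.0]
contact_force: [0.3, -0.5, -0.1]
width: 0.0855
finger_force: 0.0
```

```bash
python3 - <<'E'
from h import *
import meas
for n in ['side','scene']: grab(n,n+'6.png')
from h import *
for n in ['side','scene']:
    im=load(n);P=cloud(im);V=im['color'].max(2)
    m=(abs(P[...,0]-.437)<.1)&(abs(P[...,1])<.1)&(V<90)&(P[...,2]>.033)&(P[...,2]<.05);meas.blob(m,P)
    m=(abs(P[...,0]-.67)<.06)&(abs(P[...,1]+.13)<.06)&(V<70)&(P[...,2]>.16)&(P[...,2]<.26);
    for a,b in [(.16,.19),(.19,.22),(.22,.246),(.246,.256)]:
        q=P[m&(P[...,2]>a)&(P[...,2]<b)]; print(n,len(q),meas.rect(q))
    h=cv2.cvtColor(im['color'],cv2.COLOR_RGB2HSV)
    m=(h[...,0]<14)&(h[...,1]>150)&(abs(P[...,0]-.64)<.06)&(abs(P[...,1]+.13)<.06)&(P[...,2]>.15)
    for a,b in [(.15,.17),(.17,.19),(.19,.21),(.21,.23)]:
        q=P[m&(P[...,2]>a)&(P[...,2]<b)]; 
        if len(q)>4: print(n,'trig',len(q),q.mean(0).round(4),meas.rect(q))
E
python3 go.py .437 .036 .28 0
```

```text
px [339. 281.] 52 mean [ 0.4306 -0.0331  0.0394] z [0.034 0.04  0.044] (array([430.9, -34.7]), array([21.4, 18.7]), 39.37)
  px [324. 298.] 70 mean [0.4369 0.0393 0.0391] z [0.033 0.04  0.043] (array([437.2,  39. ]), array([20.3, 23.7]), 23.82)
side 138 (array([ 669.7, -123.9]), array([34.2, 21.5]), 37.81)
side 166 (array([ 670. , -123.1]), array([35.3, 32. ]), 32.18)
side 138 (array([ 669.2, -125.1]), array([37. , 22.2]), 42.05)
side 53 (array([ 673.1, -130.4]), array([31.3, 19.6]), 79.64)
side trig 49 [ 0.6504 -0.1234  0.1615] (array([ 661.7, -126.6]), array([23.7, 35.9]), 86.85)
side trig 53 [ 0.6456 -0.1225  0.1805] (array([ 656.5, -118.1]), array([47. , 19.1]), 29.69)
side trig 54 [ 0.6421 -0.1225  0.1998] (array([ 658.8, -128.2]), array([23.5, 51.5]), 82.96)
side trig 44 [ 0.6388 -0.1246  0.2156] (array([ 657. , -129.1]), array([27.5, 52.5]), 84.62)
  px [303. 242.] 46 mean [ 0.4346 -0.0351  0.0406] z [0.034 0.041 0.046] (array([433.6, -36.3]), array([18.4, 20.3]), 42.22)
  px [324. 258.] 58 mean [0.4395 0.0371 0.0412] z [0.034 0.042 0.047] (array([438.5,  35.5]), array([19.8, 
[... 152 characters left out ...]
(array([ 681.5, -129.8]), array([21.8, 37.6]), 25.79)
scene 121 (array([ 674.2, -132.6]), array([30.7, 21.3]), 82.45)
scene trig 23 [ 0.6544 -0.1262  0.1624] (array([ 654.8, -127.1]), array([ 8.9, 20.7]), 14.14)
scene trig 28 [ 0.6512 -0.1239  0.18  ] (array([ 654.9, -126.5]), array([21.9, 17.2]), 2.8)
scene trig 22 [ 0.6466 -0.1233  0.1996] (array([ 653.8, -121.1]), array([25.5, 17.2]), 20.41)
scene trig 10 [ 0.6376 -0.1247  0.2162] (array([ 635.8, -125. ]), array([ 8.7, 16.2]), 18.14)
t 19.35 tcp [0.4396 0.0357 0.3207] yaw -0.07 zax [ 0.013 -0.    -1.   ] q [-0.04 -0.34  1.78  0.    1.69  1.54] w 0.0852 F [0.3 0.7 0. ]
dpos [-0.0039 -0.0004  0.0508] twist [ 0.0001 -0.0041 -0.0004] rows>= 1
```

View pics/scene6.png

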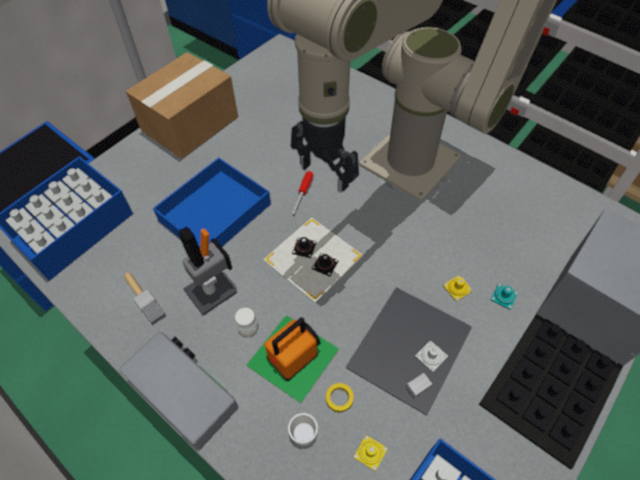

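Both frames lie flat on the plate at (303,246) and (325,263), and the lamp is on the pad at (292,347). Next is the trigger: grip centre about (0.673,-0.131), scanner yaw about -10.8°.

```bash
python3 go.py .55 -.05 .32 39.6 .667 -.130 .32 79.2; python3 - <<'E'
import meas
for n in ['side','scene']: meas.run(n,['orange','green'])
E
```

```text
t 19.35 tcp [0.4396 0.0357 0.3207] yaw -0.07 zax [ 0.013 -0.    -1.   ] q [-0.04 -0.34  1.78  0.    1.69  1.54] w 0.0852 F [0.3 0.7 0. ]
dpos [0.1381 0.1069 0.0027] twist [ 0.0015 -0.0039 -0.2204] rows>= 5
dpos [0.0489 0.1703 0.    ] twist [ 0.    0.   -0.22] rows>= 5
side orange
  px [274. 189.] 127 mean [ 0.6433 -0.1207  0.1913] z [0.154 0.194 0.22 ] (array([ 641.3, -120.9]), array([28.3, 19.1]), 29.13)
  px [207. 288.] 1379 mean [0.6665 0.1535 0.0707] z [0.023 0.083 0.091] (array([667.8, 133.9]), array([78.3, 91.8]), 82.94)
  px [422. 274.] 137 mean [ 0.2657 -0.1701  0.0232] z [0.02  0.023 0.027] (array([ 265.1, -169.7]), array([71.9, 22.2]), 18.53)
side green
  px [214. 316.] 1329 mean [0.6508 0.162  0.003 ] z [-0.001  0.003  0.007] (array([668.2, 134.4]), array([151.1, 153.4]), 5.18)
scene orange
  px [306. 181.] 123 mean [ 0.2683 -0.1703  0.0248] z [0.021 0.025 0.03 ] (array([ 268.3, -170.4]), array([72.3, 19.2]), 23.65)
  px [274. 359.] 28 mean [0.7136 0.1258 0.0679] z [0.035 0.069 0.087] (array([711.8, 122. ]), array([22.1,  8.4]), 79.74)
scene green
  px [282. 323.] 70 mean [0.6214 0.0605 0.0038] z [-0.001  0.004  0.008] (array([627. ,  57.8]), array([12.3, 51.9]), 81.96)
  px [295. 370.] 1768 mean [0.6885 0.1578 0.0042] z [-0.     0.004  0.008] (array([667.5, 133.2]), array([147.5, 146.6]), 5.34)
```

Request:
apply_moves:
  delta_pos:
    - [0.03, 0.02, 0]
    - [0.06, 0.045, 0]
    - [0.09, 0.07, 0]
    - [0.12, 0.09, 0]
    - [0.138, 0.107, 0]
  twist:
    - [0, 0, -0.045]
    - [0, 0, -0.09]
    - [0, 0, -0.135]
    - [0, 0, -0.18]
    - [0, 0, -0.22]
  gripper: [-1, -1, -1, -1, -1]
  grip_force: 40

```text
time_s: 19.85
tcp_pos: [0.5481, -0.051, 0.3115]
tcp_rot: [-0.0, 0.94, 0.341, -0.0]
contact_force: [-0.7, 0.2, 0.6]
width: 0.0856
finger_force: 0.0
```

Request:
apply_moves:
  delta_pos:
    - [0.01, 0.035, 0]
    - [0.02, 0.07, 0]
    - [0.03, 0.105, 0]
    - [0.04, 0.14, 0]
    - [0.049, 0.17, 0]
  twist:
    - [0, 0, -0.045]
    - [0, 0, -0.09]
    - [0, 0, -0.135]
    - [0, 0, -0.18]
    - [0, 0, -0.22]
  gripper: [-1, -1, -1, -1, -1]

```text
time_s: 20.35
tcp_pos: [0.6647, -0.1308, 0.3115]
tcp_rot: [-0.0, 0.769, 0.639, -0.0]
contact_force: [0.9, -0.3, 0.3]
width: 0.0855
finger_force: 0.0
```

Request:
apply_moves:
  delta_pos:
    - [0, 0, 0]
    - [0, 0, 0]
    - [0, 0, 0]
  twist:
    - [0, 0, 0]
    - [0, 0, 0]
    - [0, 0, 0]
  gripper: [-1, -1, -1]

```text
time_s: 20.65
tcp_pos: [0.6635, -0.1294, 0.3122]
tcp_rot: [-0.0, 0.771, 0.636, -0.0]
contact_force: [-0.4, -0.3, -0.3]
width: 0.0851
finger_force: 0.0
```

```bash
python3 go.py .6645 -.1295 .26 79.2 .6645 -.1295 .199 79.2; python3 - <<'E'
from h import *
im=grab('wrist','w2.png')
import meas
P=cloud(im);V=im['color'].max(2)
m=(V<80)&(P[...,2]>.243)&(P[...,2]<.258)&(abs(P[...,0]-.67)<.04)&(abs(P[...,1]+.13)<.04);meas.blob(m,P)
h=cv2.cvtColor(im['color'],cv2.COLOR_RGB2HSV)
m=(h[...,0]<14)&(h[...,1]>150)&(P[...,2]>.15)&(P[...,2]<.24)&(abs(P[...,0]-.64)<.06)&(abs(P[...,1]+.13)<.06);meas.blob(m,P)
m=(P[...,2]>.135)&(P[...,2]<.15)&(abs(P[...,0]-.65)<.1)&(abs(P[...,1]+.13)<.1);meas.blob(m,P)
E
```

```text
t 20.65 tcp [ 0.6635 -0.1294  0.3122] yaw 79.05 zax [-0.  0. -1.] q [-0.27  0.32  1.13  0.    1.68 -0.08] w 0.0851 F [-0.4 -0.3 -0.3]
dpos [0.0001 0.0012 0.0653] twist [-0.0001 -0.0001 -0.0008] rows>= 2
dpos [ 0.     -0.      0.0762] twist [0. 0. 0.] rows>= 2
  px [340. 261.] 2436 mean [ 0.6734 -0.1326  0.249 ] z [0.244 0.249 0.251] (array([ 673.4, -134. ]), array([32.1, 23. ]), 80.08)
  px [289. 231.] 1727 mean [ 0.6445 -0.1264  0.1998] z [0.159 0.205 0.221] (array([ 644.5, -128.8]), array([20.6, 27. ]), 78.39)
  px [300. 197.] 4614 mean [ 0.6492 -0.1208  0.14  ] z [0.136 0.14  0.143] (array([ 654.8, -131.8]), array([65.7, 91.2]), 78.55)
```

View pics/w2.png

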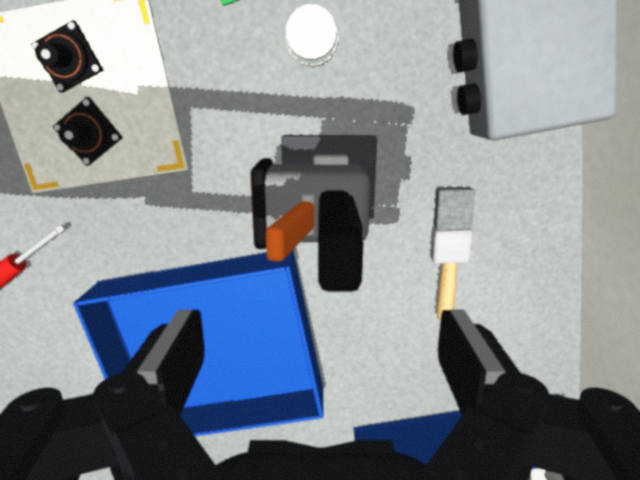

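The wrist view shows the trigger at (290,231), left of the grip at (340,240), both between the open jaws. I'll descend 113 mm.

Request:
apply_moves:
  delta_pos:
    - [-0.004, 0.001, 0.03]
    - [-0.004, 0.001, 0.06]
    - [-0.004, 0.001, 0.09]
    - [-0.004, 0.001, 0.12]
    - [-0.004, 0.001, 0.141]
  twist:
    - [0, 0, 0]
    - [0, 0, 0]
    - [0, 0, 0]
    - [0, 0, 0]
    - [0, 0, 0]
  gripper: [-1, -1, -1, -1, -1]

```text
time_s: 21.2
tcp_pos: [0.6632, -0.1324, 0.1979]
tcp_rot: [-0.001, 0.771, 0.637, -0.0]
contact_force: [0.4, -0.6, 0.9]
width: 0.0855
finger_force: 0.0
```

Request:
apply_moves:
  delta_pos:
    - [0, 0, 0]
    - [0, 0, 0]
    - [0, 0, 0]
    - [0, 0, 0]
    - [0, 0, 0]
  twist:
    - [0, 0, 0]
    - [0, 0, 0]
    - [0, 0, 0]
    - [0, 0, 0]
    - [0, 0, 0]
  gripper: [-1, -1, -0.5, -0.2, -0.1]

```text
time_s: 21.7
tcp_pos: [0.664, -0.1332, 0.2012]
tcp_rot: [0.0, 0.771, 0.637, -0.0]
contact_force: [-7.3, 1.2, 5.7]
width: 0.0471
finger_force: 3.8
```

Request:
apply_moves:
  delta_pos:
    - [0, 0.002, 0]
    - [0, 0.003, 0]
    - [0, 0.003, 0]
    - [0, 0.003, 0]
    - [0, 0.003, 0]
  twist:
    - [0, 0, 0]
    - [0, 0, 0]
    - [0, 0, 0]
    - [0, 0, 0]
    - [0, 0, 0]
  gripper: [0.1, 0.3, 0.4, 0.4, 0.4]

```text
time_s: 22.2
tcp_pos: [0.666, -0.1336, 0.202]
tcp_rot: [-0.0, 0.771, 0.637, -0.0]
contact_force: [-10.0, 1.4, 11.2]
width: 0.038
finger_force: 26.5
```

```bash
python3 go.py .6656 -.133 .199 79.05; python3 - <<'E'
from h import *
im=grab('side')
c=im['color'][130:280,200:400,::-1]; cv2.imwrite('pics/c7.png',cv2.resize(c,(800,600)))
E
```

```text
t 22.2 tcp [ 0.666  -0.1336  0.202 ] yaw 79.11 zax [-0. -0. -1.] q [-0.27  0.36  1.29 -0.    1.49 -0.08] w 0.038 F [-10.    1.4  11.2]
dpos [ 0.0007 -0.0007  0.0038] twist [-0.0001  0.0001  0.0003] rows>= 1
```

View pics/c7.png

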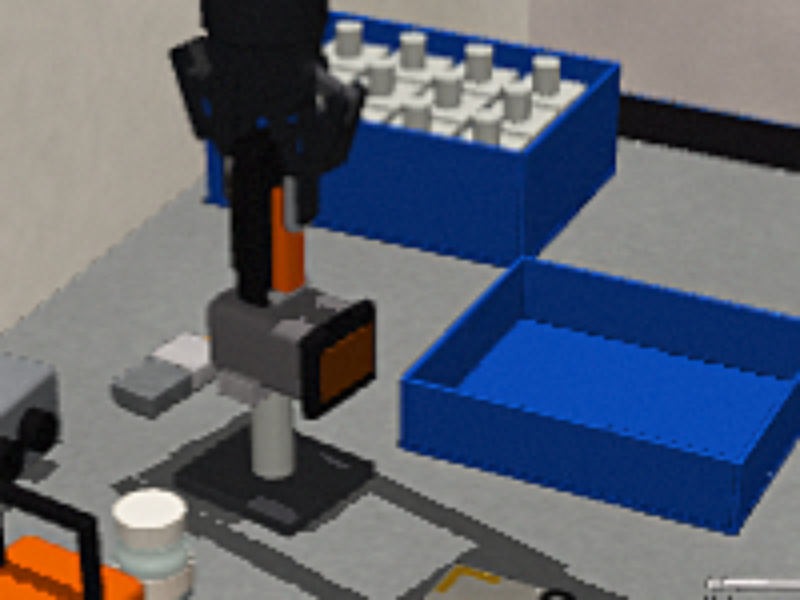

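The trigger is upright against the grip, with jaw width 38 mm, so it is home. I'll hold it and check that the frames are still in place.

Request:
apply_moves:
  delta_pos:
    - [0, 0, 0]
    - [0, 0, 0]
    - [0, 0, 0]
    - [0, 0, 0]
    - [0, 0, 0]
  twist:
    - [0, 0, 0]
    - [0, 0, 0]
    - [0, 0, 0]
    - [0, 0, 0]
    - [0, 0, 0]
  gripper: [0.5, 0.5, 0.5, 0.5, 0.5]

```text
time_s: 22.75
tcp_pos: [0.666, -0.1336, 0.202]
tcp_rot: [-0.0, 0.771, 0.637, -0.0]
contact_force: [-10.1, 1.7, 10.9]
width: 0.0377
finger_force: 26.5
```

Request:
apply_moves:
  delta_pos:
    - [0, 0, 0]
    - [0, 0, 0]
    - [0, 0, 0]
    - [0, 0, 0]
    - [0, 0, 0]
  twist:
    - [0, 0, 0]
    - [0, 0, 0]
    - [0, 0, 0]
    - [0, 0, 0]
    - [0, 0, 0]
  gripper: [0.5, 0.5, 0.5, 0.5, 0.5]

```text
time_s: 23.25
tcp_pos: [0.666, -0.1336, 0.202]
tcp_rot: [-0.0, 0.771, 0.637, -0.0]
contact_force: [-10.6, 1.8, 10.9]
width: 0.0382
finger_force: 26.5
```

```bash
cat > chk.py <<'E'
from h import *
import meas
for n in ['side','scene']:
    im=grab(n);P=cloud(im);V=im['color'].max(2);z=P[...,2]
    print(n,'frames');meas.blob((P[...,0]>.33)&(P[...,0]<.62)&(abs(P[...,1]+.02)<.46)&(V<90)&(z>.033)&(z<.05),P)
    h=cv2.cvtColor(im['color'],cv2.COLOR_RGB2HSV)
    print('lamp');meas.blob((h[...,0]<14)&(h[...,1]>150)&(h[...,2]>100)&(P[...,0]>.55)&(P[...,1]>0)&(z>.03),P)
E
python3 chk.py; python3 go.py .666 -.133 .32 79.1
```

```text
side frames
  px [318. 211.] 120 mean [ 0.611  -0.3152  0.0413] z [0.034 0.041 0.05 ] (array([ 610.8, -314. ]), array([175.2,   6.6]), 89.86)
  px [396. 233.] 103 mean [ 0.3753 -0.2986  0.042 ] z [0.033 0.042 0.05 ] (array([ 375.3, -300.7]), array([183.1,   3.4]), 89.36)
  px [338. 281.] 61 mean [ 0.4316 -0.0336  0.039 ] z [0.034 0.039 0.045] (array([432.4, -36.5]), array([21.1, 22.2]), 23.05)
  px [231. 302.] 117 mean [0.6132 0.1428 0.0418] z [0.034 0.042 0.049] (array([612.7, 140.2]), array([65.6,  7.2]), 83.49)
  px [324. 298.] 64 mean [0.4363 0.0396 0.0394] z [0.033 0.04  0.044] (array([437.8,  37.8]), array([20.9, 21.8]), 55.52)
lamp
  px [208. 286.] 1316 mean [0.6661 0.152  0.0746] z [0.032 0.085 0.091] (array([667.7, 134.9]), array([77.2, 92. ]), 81.91)
scene frames
  px [222. 174.] 202 mean [ 0.404  -0.3616  0.0401] z [0.033 0.04  0.048] (array([ 388.7, -333.7]), array([ 83.1, 201.1]), 27.08)
  px [242. 218.] 214 mean [ 0.4779 -0.2061  0.041 ] z [0.033 0.041 0.049] (array([ 475.1, -206.4]), array([  5.8, 189.2]), 89.6)
  px [303. 241.] 58 mean [ 0.4333 -0.0367  0.0417] z [0.0
[... 188 characters left out ...]

lamp
  px [283. 331.] 29 mean [0.6654 0.1136 0.1109] z [0.086 0.091 0.147] (array([666.1, 116. ]), array([25.9, 77.3]), 83.83)
  px [307. 354.] 95 mean [0.658  0.1702 0.0607] z [0.033 0.064 0.085] (array([657.5, 171. ]), array([ 4. , 47.6]), 84.55)
  px [273. 358.] 64 mean [0.7119 0.1205 0.0646] z [0.033 0.068 0.09 ] (array([712.6, 120.5]), array([ 8.4, 41.7]), 0.29)
  px [288. 368.] 94 mean [0.7063 0.1585 0.0548] z [0.03  0.054 0.082] (array([703.4, 156.6]), array([22.7, 51.7]), 42.92)
t 23.35 tcp [ 0.666  -0.1337  0.202 ] yaw 79.11 zax [-0. -0. -1.] q [-0.27  0.36  1.29 -0.    1.49 -0.08] w 0.038 F [-10.4   1.1  11. ]
dpos [ 0.0008 -0.0002 -0.1474] twist [-0.0001  0.0001  0.    ] rows>= 3
```

Request:
apply_moves:
  delta_pos:
    - [0, 0, 0]
    - [0, 0, 0]
    - [0, -0.004, 0]
    - [0, -0.004, 0]
    - [0, -0.004, 0]
  twist:
    - [0, 0, 0]
    - [0, 0, 0]
    - [0, 0, 0]
    - [0, 0, 0]
    - [0, 0, 0]
  gripper: [0, -0.5, -1, -1, -1]

```text
time_s: 23.85
tcp_pos: [0.6641, -0.1332, 0.2004]
tcp_rot: [0.001, 0.771, 0.637, 0.001]
contact_force: [0.4, 0.6, -0.2]
width: 0.0858
finger_force: 0.0
```

Request:
apply_moves:
  delta_pos:
    - [0, 0, 0]
    - [0, 0, -0.03]
    - [0, 0, -0.07]
    - [0, 0, -0.11]
    - [0, 0, -0.147]
  twist:
    - [0, 0, 0]
    - [0, 0, 0]
    - [0, 0, 0]
    - [0, 0, 0]
    - [0, 0, 0]
  gripper: [-1, -1, -1, -1, -1]

```text
time_s: 24.35
tcp_pos: [0.6637, -0.1331, 0.319]
tcp_rot: [0.001, 0.771, 0.637, 0.0]
contact_force: [-0.1, 0.2, 0.1]
width: 0.0854
finger_force: 0.0
```

```bash
python3 go.py .56 -.05 .29 39.5 .438 .037 .26 0; python3 - <<'E'
from h import *
import meas
im=grab('side','side8.png');meas.run('side',['orange'])
E
```

```text
t 24.35 tcp [ 0.6637 -0.1331  0.319 ] yaw 79.13 zax [ 0.002 -0.    -1.   ] q [-0.27  0.32  1.12  0.    1.69 -0.08] w 0.0854 F [-0.1  0.2  0.1]
dpos [ 0.0776 -0.147   0.036 ] twist [ 5.000e-04 -1.000e-04  2.202e-01] rows>= 5
dpos [-0.0485 -0.1809  0.0375] twist [ 0.     -0.      0.2194] rows>= 5
side orange
  px [274. 190.] 120 mean [ 0.6431 -0.12    0.1906] z [0.154 0.192 0.219] (array([ 641.6, -120.9]), array([28.1, 17.2]), 26.14)
  px [207. 288.] 1382 mean [0.6666 0.1535 0.0705] z [0.022 0.082 0.091] (array([667.7, 136. ]), array([76.9, 91.7]), 81.73)
  px [423. 274.] 134 mean [ 0.2642 -0.1713  0.0232] z [0.02  0.023 0.027] (array([ 264.6, -170.2]), array([72.8, 21.5]), 22.39)
```

The trigger is back where it started. Next I pick frame A for the tote.

Request:
apply_moves:
  delta_pos:
    - [0.016, -0.03, 0.007]
    - [0.032, -0.06, 0.014]
    - [0.048, -0.09, 0.021]
    - [0.064, -0.12, 0.028]
    - [0.078, -0.147, 0.036]
  twist:
    - [0, 0, 0.045]
    - [0, 0, 0.09]
    - [0, 0, 0.135]
    - [0, 0, 0.18]
    - [0, 0, 0.22]
  gripper: [-1, -1, -1, -1, -1]
  grip_force: 50

```text
time_s: 24.9
tcp_pos: [0.5591, -0.0489, 0.2883]
tcp_rot: [0.0, 0.942, 0.336, 0.001]
contact_force: [-0.3, 0.2, -0.4]
width: 0.0856
finger_force: 0.0
```

```bash
python3 go.py .4325 -.0365 .2 0
```

```text
t 24.9 tcp [ 0.5591 -0.0489  0.2883] yaw 39.21 zax [ 0.001 -0.    -1.   ] q [-0.18  0.01  1.53  0.    1.6   0.71] w 0.0856 F [-0.3  0.2 -0.4]
dpos [-0.1129 -0.1121  0.1102] twist [ 2.000e-04 -4.000e-04  2.178e-01] rows>= 5
```

Request:
apply_moves:
  delta_pos:
    - [-0.025, -0.025, 0.02]
    - [-0.05, -0.05, 0.045]
    - [-0.075, -0.075, 0.07]
    - [-0.1, -0.1, 0.095]
    - [-0.113, -0.112, 0.11]
  twist:
    - [0, 0, 0.045]
    - [0, 0, 0.09]
    - [0, 0, 0.135]
    - [0, 0, 0.18]
    - [0, 0, 0.218]
  gripper: [-0.3, -0.3, -0.3, -0.3, -0.3]

```text
time_s: 25.4
tcp_pos: [0.4309, -0.0376, 0.1985]
tcp_rot: [-0.0, 1.0, -0.0, -0.001]
contact_force: [0.8, 0.1, -0.6]
width: 0.0552
finger_force: 0.0
```

Request:
apply_moves:
  delta_pos:
    - [0, 0, 0]
    - [0, 0, 0]
    - [0, 0, 0]
  twist:
    - [0, 0, 0]
    - [0, 0, 0]
    - [0, 0, 0]
  gripper: [-0.3, -0.3, -0.3]

```text
time_s: 25.7
tcp_pos: [0.4344, -0.0383, 0.2015]
tcp_rot: [0.0, 1.0, 0.004, 0.001]
contact_force: [1.2, -0.5, 0.5]
width: 0.0556
finger_force: 0.0
```

```bash
python3 chk.py; python3 go.py .4325 -.0365 .032 0
```

```text
side frames
  px [315. 214.] 83 mean [ 0.6112 -0.2952  0.0413] z [0.033 0.041 0.049] (array([ 610.8, -292.1]), array([137.2,   5.8]), 89.97)
  px [396. 233.] 102 mean [ 0.3752 -0.3005  0.0418] z [0.034 0.042 0.05 ] (array([ 374.8, -300. ]), array([185. ,   3.6]), 89.36)
  px [338. 281.] 62 mean [ 0.4315 -0.0332  0.0392] z [0.033 0.04  0.044] (array([431.8, -34.3]), array([21.5, 21.4]), 16.95)
  px [231. 302.] 115 mean [0.6132 0.1437 0.0418] z [0.034 0.042 0.049] (array([613. , 141.5]), array([63.8,  5.5]), 82.9)
  px [324. 298.] 67 mean [0.4367 0.0397 0.0395] z [0.033 0.04  0.044] (array([437.7,  37.9]), array([21.7, 24. ]), 63.36)
lamp
  px [208. 286.] 1305 mean [0.6662 0.1519 0.0747] z [0.033 0.085 0.091] (array([668. , 134.6]), array([78.5, 90. ]), 83.17)
scene frames
  px [202. 183.] 384 mean [ 0.4614 -0.3789  0.0408] z [0.034 0.041 0.049] (array([ 447. , -368.8]), array([137.1, 285.4]), 51.65)
  px [242. 218.] 227 mean [ 0.4786 -0.206   0.0409] z [0.033 0.041 0.049] (array([ 475.6, -205.9]), array([  6.3, 189. ]), 89.1)
  px [167. 223.] 29 mean [ 0.6122 -0.3515  0.0372] z [0.033
[... 201 characters left out ...]
4. 258.] 53 mean [0.4402 0.0372 0.0415] z [0.034 0.042 0.046] (array([439.4,  36.2]), array([19.8, 19.5]), 39.18)
lamp
  px [284. 330.] 33 mean [0.6619 0.1127 0.1082] z [0.086 0.09  0.149] (array([664.8, 115.2]), array([27.4, 81.3]), 85.97)
  px [282. 342.] 26 mean [0.6905 0.1339 0.1286] z [0.09  0.143 0.146] (array([683.7, 132.7]), array([10.1, 37.5]), 77.84)
  px [291. 361.] 263 mean [0.6936 0.1547 0.0629] z [0.031 0.061 0.086] (array([781.5, 305.4]), array([422.5, 101.8]), 56.99)
t 25.8 tcp [ 0.4342 -0.0382  0.2012] yaw 0.38 zax [ 0.002 -0.    -1.   ] q [-0.21 -0.31  1.97  0.    1.48  1.36] w 0.0553 F [ 0.1  0.3 -0.1]
dpos [-0.0024 -0.0022  0.2115] twist [ 0.0001 -0.0006  0.0021] rows>= 4
```

Request:
apply_moves:
  delta_pos:
    - [-0.0024, -0.002, 0.06]
    - [-0.0024, -0.002, 0.12]
    - [-0.0024, -0.002, 0.175]
    - [-0.0024, -0.002, 0.2]
    - [-0.0024, -0.002, 0.2115]
  twist:
    - [0, 0, 0]
    - [0, 0, 0]
    - [0, 0, 0]
    - [0, 0, 0]
    - [0, 0, 0]
  gripper: [-0.3, -0.3, -0.3, -0.3, -0.3]

```text
time_s: 26.3
tcp_pos: [0.4296, -0.0361, 0.0285]
tcp_rot: [-0.0, 1.0, 0.003, -0.002]
contact_force: [-0.5, -0.3, 0.4]
width: 0.0553
finger_force: 0.0
```

Request:
apply_moves:
  delta_pos:
    - [0, 0, 0]
    - [0, 0, 0]
    - [0, 0, 0]
    - [0, 0, 0]
    - [0, 0, 0]
  twist:
    - [0, 0, 0]
    - [0, 0, 0]
    - [0, 0, 0]
    - [0, 0, 0]
    - [0, 0, 0]
  gripper: [-0.3, 1, 1, 1, 1]

```text
time_s: 26.8
tcp_pos: [0.4329, -0.0368, 0.033]
tcp_rot: [0.0, 1.0, 0.003, 0.002]
contact_force: [-0.1, -0.2, 5.7]
width: 0.0201
finger_force: 48.6
```

Request:
apply_moves:
  delta_pos:
    - [0, 0, 0]
    - [0, 0, -0.03]
    - [0, 0, -0.08]
    - [0, 0, -0.13]
    - [0, 0, -0.14]
  twist:
    - [0, 0, 0]
    - [0, 0, 0]
    - [0, 0, 0]
    - [0, 0, 0]
    - [0, 0, 0]
  gripper: [1, 1, 1, 1, 1]

```text
time_s: 27.3
tcp_pos: [0.4346, -0.0371, 0.1493]
tcp_rot: [0.001, 1.0, 0.003, 0.005]
contact_force: [0.7, 0.3, -0.8]
width: 0.0199
finger_force: 49.0
```

```bash
python3 go.py .450 -.3055 .146 0;  python3 chk.py | head -20
```

```text
t 27.3 tcp [ 0.4346 -0.0371  0.1493] yaw 0.3 zax [ 0.01  -0.002 -1.   ] q [-0.2  -0.28  2.04  0.    1.37  1.36] w 0.0199 F [ 0.7  0.3 -0.8]
dpos [0.0175 0.3356 0.005 ] twist [ 0.0007 -0.0032  0.0017] rows>= 6
side frames
  px [317. 212.] 115 mean [ 0.6111 -0.3093  0.042 ] z [0.033 0.042 0.05 ] (array([ 611.3, -305.1]), array([166.6,   6. ]), 89.32)
  px [396. 233.] 96 mean [ 0.3755 -0.2978  0.0418] z [0.033 0.042 0.05 ] (array([ 375.6, -301.5]), array([188.2,   3.5]), 89.52)
  px [231. 302.] 124 mean [0.6131 0.1429 0.042 ] z [0.034 0.042 0.05 ] (array([613.1, 141.1]), array([67.1,  6.3]), 82.98)
  px [323. 298.] 66 mean [0.4376 0.0394 0.0393] z [0.034 0.04  0.043] (array([438.4,  36.5]), array([20.2, 26.4]), 23.78)
lamp
  px [208. 286.] 1310 mean [0.6659 0.1519 0.0746] z [0.033 0.085 0.091] (array([668.4, 134.7]), array([77.9, 89.8]), 83.58)
scene frames
  px [202. 183.] 371 mean [ 0.4624 -0.3785  0.0408] z [0.033 0.041 0.049] (array([ 444.8, -366.8]), array([141.3, 287.2]), 50.21)
  px [242. 218.] 228 mean [ 0.4769 -0.2059  0.0413] z [0.033 0.041 0.049] (array([ 475.8, -206.4]), array([  6.4, 188.1]), 89.02)
  px [324. 258.] 56 mean [0.4401 0.037  0.0412] z [0.034 0.042 0.046] (array([438.5,  37.1]), array([18.7, 20.8]), 83.93)
lamp
  px [284. 330.] 30 mean [0.6639 0.1136 0.1105] z [0.086 0.091 0.148] (array([666. , 116.4]), array([26.7, 78.6]), 85.09)
  px [308. 334.] 28 mean [0.6291 0.1495 0.0833] z [0.07  0.084 0.097] (array([629.9, 150.6]), array([16.8, 39.5]), 13.55)
  px [309. 351.] 62 mean [0.6518 0.171  0.0643] z [0.035 0.065 0.084] (array([652. , 171.2]), array([ 3.4, 35.6]), 85.08)
  px [287. 364.] 199 mean [0.7013 0.1522 0.0563] z [0.031 0.055 0.083] (array([700.1, 147.9]), array([40.1, 87.1]), 35.75)
```

Request:
apply_moves:
  delta_pos:
    - [0.002, 0.035, 0]
    - [0.004, 0.07, 0]
    - [0.006, 0.105, 0]
    - [0.008, 0.14, 0]
    - [0.01, 0.168, 0]
  twist:
    - [0, 0, 0]
    - [0, 0, 0]
    - [0, 0, 0]
    - [0, 0, 0]
    - [0, 0, 0]
  gripper: [1, 1, 1, 1, 1]

```text
time_s: 27.9
tcp_pos: [0.4385, -0.1717, 0.1408]
tcp_rot: [-0.001, 1.0, 0.002, -0.001]
contact_force: [-0.2, -0.2, -1.4]
width: 0.0199
finger_force: 49.1
```

Request:
apply_moves:
  delta_pos:
    - [0.002, 0.035, 0]
    - [0.004, 0.07, 0]
    - [0.006, 0.105, 0]
    - [0.008, 0.14, 0]
    - [0.009, 0.167, 0]
  twist:
    - [0, 0, 0]
    - [0, 0, 0]
    - [0, 0, 0]
    - [0, 0, 0]
    - [0, 0, 0]
  gripper: [1, 1, 1, 1, 1]

```text
time_s: 28.4
tcp_pos: [0.4465, -0.3052, 0.1406]
tcp_rot: [-0.001, 1.0, 0.002, -0.001]
contact_force: [-0.6, 1.4, -1.1]
width: 0.0201
finger_force: 49.1
```

Request:
apply_moves:
  delta_pos:
    - [0, 0, 0]
    - [0, 0, 0.03]
    - [0, 0, 0.07]
    - [0, 0, 0.11]
    - [0, 0, 0.126]
  twist:
    - [0, 0, 0]
    - [0, 0, 0]
    - [0, 0, 0]
    - [0, 0, 0]
    - [0, 0, 0]
  gripper: [1, 1, 1, 1, 1]

```text
time_s: 28.9
tcp_pos: [0.4447, -0.3013, 0.0372]
tcp_rot: [-0.003, 1.0, 0.003, -0.003]
contact_force: [-1.0, 0.9, -1.2]
width: 0.0199
finger_force: 49.2
```

Request:
apply_moves:
  delta_pos:
    - [0, 0, 0]
    - [0, 0, 0]
    - [0, 0, 0]
  twist:
    - [0, 0, 0]
    - [0, 0, 0]
    - [0, 0, 0]
  gripper: [1, 1, 1]

```text
time_s: 29.2
tcp_pos: [0.4488, -0.3051, 0.044]
tcp_rot: [0.001, 1.0, 0.003, 0.001]
contact_force: [-0.7, -0.1, -1.4]
width: 0.0201
finger_force: 49.2
```

```bash
python3 go.py .450 -.3055 .034 0
```

```text
t 29.2 tcp [ 0.4488 -0.3051  0.044 ] yaw 0.3 zax [ 0.002 -0.002 -1.   ] q [-0.69  0.16  1.83  0.    1.15  0.87] w 0.0201 F [-0.7 -0.1 -1.4]
dpos [0.0015 0.0005 0.0125] twist [ 0.0006 -0.0007  0.0017] rows>= 1
```

Request:
apply_moves:
  delta_pos:
    - [0, 0, 0.005]
    - [0, 0, 0.009]
    - [0, 0, 0.0115]
    - [0, 0, 0.0115]
    - [0, 0, 0.0115]
  twist:
    - [0, 0, 0]
    - [0, 0, 0]
    - [0, 0, 0]
    - [0, 0, 0]
    - [0, 0, 0]
  gripper: [1, 1, 1, 1, 1]

```text
time_s: 29.7
tcp_pos: [0.4478, -0.3046, 0.034]
tcp_rot: [0.0, 1.0, 0.003, 0.0]
contact_force: [-2.9, 2.8, 8.9]
width: 0.0199
finger_force: 50.2
```

Request:
apply_moves:
  delta_pos:
    - [0, 0, 0]
    - [0, 0, 0]
    - [0, 0, 0]
    - [0, 0, -0.01]
    - [0, 0, -0.05]
  twist:
    - [0, 0, 0]
    - [0, 0, 0]
    - [0, 0, 0]
    - [0, 0, 0]
    - [0, 0, 0]
  gripper: [0.2, -0.3, -0.3, -0.3, -0.3]

```text
time_s: 30.2
tcp_pos: [0.4451, -0.3023, 0.0699]
tcp_rot: [-0.002, 1.0, 0.003, -0.003]
contact_force: [0.6, 0.0, -0.7]
width: 0.0558
finger_force: 0.0
```

Request:
apply_moves:
  delta_pos:
    - [0, 0, -0.06]
    - [0, 0, -0.11]
    - [0, 0, -0.16]
    - [0, 0, -0.16]
  twist:
    - [0, 0, 0]
    - [0, 0, 0]
    - [0, 0, 0]
    - [0, 0, 0]
  gripper: [-0.3, -0.3, -0.3, -0.3]

```text
time_s: 30.6
tcp_pos: [0.4505, -0.3067, 0.2091]
tcp_rot: [0.004, 1.0, 0.003, 0.005]
contact_force: [1.1, -1.0, 0.2]
width: 0.0555
finger_force: 0.0
```

```bash
python3 go.py .438 .037 .2 0;  python3 chk.py
```

```text
t 30.6 tcp [ 0.4505 -0.3067  0.2091] yaw 0.29 zax [ 0.009 -0.008 -1.   ] q [-0.69 -0.01  1.69  0.    1.45  0.87] w 0.0555 F [ 1.1 -1.   0.2]
dpos [-0.0136 -0.4298  0.0079] twist [ 0.0024 -0.003   0.0016] rows>= 7
side frames
  px [318. 211.] 123 mean [ 0.6109 -0.3172  0.0418] z [0.033 0.043 0.05 ] (array([ 610.8, -316.6]), array([182.7,   6.7]), 89.35)
  px [396. 233.] 96 mean [ 0.3754 -0.2971  0.042 ] z [0.034 0.042 0.049] (array([ 375.6, -299. ]), array([194.1,   4.4]), 89.84)
  px [371. 227.] 48 mean [ 0.4468 -0.3     0.0396] z [0.034 0.04  0.045] (array([ 446. , -300.8]), array([22.8, 20.9]), 52.1)
  px [231. 302.] 116 mean [0.6132 0.143  0.0417] z [0.034 0.042 0.049] (array([612.9, 141.8]), array([66.5,  6.2]), 81.67)
  px [324. 298.] 60 mean [0.4367 0.0395 0.0388] z [0.033 0.039 0.043] (array([437.7,  37.6]), array([21.3, 24.3]), 44.41)
lamp
  px [208. 286.] 1314 mean [0.6662 0.1518 0.0747] z [0.033 0.085 0.091] (array([667. , 134.7]), array([78.3, 90. ]), 81.79)
scene frames
  px [204. 183.] 404 mean [ 0.4577 -0.374   0.0408] z [0.033 0.04  0.049] (array([ 444.6, -367.3]), arr
[... 203 characters left out ...]
 z [0.033 0.041 0.049] (array([ 475.7, -206. ]), array([  7.3, 187.3]), 88.91)
  px [169. 224.] 27 mean [ 0.6125 -0.3426  0.0389] z [0.033 0.039 0.046] (array([ 612.4, -345.3]), array([ 2.4, 91.5]), 0.47)
  px [324. 259.] 49 mean [0.4404 0.0375 0.041 ] z [0.034 0.042 0.046] (array([438.8,  35.8]), array([19.2, 19.6]), 39.21)
lamp
  px [283. 331.] 32 mean [0.666  0.1127 0.1089] z [0.088 0.091 0.148] (array([665.5, 116.3]), array([26.7, 77.4]), 84.75)
  px [305. 334.] 39 mean [0.6341 0.1438 0.0853] z [0.071 0.087 0.095] (array([632.7, 143.3]), array([17.1, 41.7]), 41.25)
  px [292. 361.] 281 mean [0.6902 0.156  0.0613] z [0.031 0.06  0.084] (array([812.5, 288. ]), array([416.9, 104. ]), 47.09)
```

A is in the tote at (0.446,-0.302). Next is B.

Request:
apply_moves:
  delta_pos:
    - [-0.002, -0.06, 0.002]
    - [-0.004, -0.12, 0.003]
    - [-0.006, -0.18, 0.004]
    - [-0.007, -0.215, 0.004]
    - [-0.007, -0.215, 0.004]
  twist:
    - [0, 0, 0]
    - [0, 0, 0]
    - [0, 0, 0]
    - [0, 0, 0]
    - [0, 0, 0]
  gripper: [-0.3, -0.3, -0.3, -0.3, -0.3]

```text
time_s: 31.2
tcp_pos: [0.44, -0.1289, 0.1959]
tcp_rot: [-0.001, 1.0, 0.004, -0.001]
contact_force: [0.3, -1.0, -0.1]
width: 0.0557
finger_force: 0.0
```

Request:
apply_moves:
  delta_pos:
    - [-0.002, -0.06, 0]
    - [-0.004, -0.12, 0]
    - [-0.006, -0.18, 0]
    - [-0.007, -0.215, 0]
    - [-0.007, -0.215, 0]
  twist:
    - [0, 0, 0]
    - [0, 0, 0]
    - [0, 0, 0]
    - [0, 0, 0]
    - [0, 0, 0]
  gripper: [-0.3, -0.3, -0.3, -0.3, -0.3]

```text
time_s: 31.7
tcp_pos: [0.4339, 0.0419, 0.1965]
tcp_rot: [-0.0, 1.0, 0.004, -0.001]
contact_force: [-0.1, -0.8, 0.4]
width: 0.0558
finger_force: 0.0
```

Request:
apply_moves:
  delta_pos:
    - [0, 0, 0]
    - [0, 0, 0]
  twist:
    - [0, 0, 0]
    - [0, 0, 0]
  gripper: [-0.3, -0.3]

```text
time_s: 31.9
tcp_pos: [0.4345, 0.0384, 0.197]
tcp_rot: [0.0, 1.0, 0.002, -0.001]
contact_force: [0.3, 0.8, 0.1]
width: 0.0552
finger_force: 0.0
```

```bash
python3 go.py .438 .037 .032 0;  python3 chk.py|grep "0.0[34][0-9]* *0.0[34][0-9]*\]"
```

```text
t 31.9 tcp [0.4345 0.0384 0.197 ] yaw 0.23 zax [-0.001 -0.001 -1.   ] q [-0.03 -0.31  1.98 -0.    1.47  1.54] w 0.0552 F [0.3 0.8 0.1]
dpos [0.0046 0.0017 0.2063] twist [0.0002 0.0004 0.0013] rows>= 4
  px [360. 218.] 44 mean [ 0.4901 -0.3324  0.0398] z [0.033 0.04  0.046] (array([ 490.6, -334.9]), array([19.7, 24.4]), 13.91)
  px [396. 233.] 93 mean [ 0.3754 -0.2983  0.0414] z [0.033 0.041 0.049] (array([ 375.5, -302.4]), array([189.5,   3.7]), 89.54)
  px [323. 298.] 66 mean [0.4373 0.0393 0.0395] z [0.034 0.04  0.044] (array([438.6,  36. ]), array([20.3, 23.5]), 24.39)
  px [202. 184.] 372 mean [ 0.4627 -0.3773  0.0403] z [0.033 0.04  0.049] (array([ 445.6, -366.9]), array([139.8, 286.4]), 51.07)
  px [205. 198.] 46 mean [ 0.4922 -0.3325  0.0406] z [0.034 0.041 0.048] (array([ 490.9, -335.6]), array([23.4, 18.9]), 82.35)
  px [242. 218.] 221 mean [ 0.4784 -0.206   0.0414] z [0.034 0.041 0.049] (array([ 474.9, -206.2]), array([  7.8, 187.3]), 88.92)
  px [324. 258.] 60 mean [0.4397 0.0371 0.0409] z [0.034 0.041 0.046] (array([438.4,  37.1]), array([18.6, 19.6]), 64.36)
```

A was knocked inside the tote to (0.490,-0.335). It is still flat. I pick B at (0.438,0.037) and will place it at (0.430,-0.270).

Request:
apply_moves:
  delta_pos:
    - [0.0045, 0.0015, 0.06]
    - [0.0045, 0.0015, 0.12]
    - [0.0045, 0.0015, 0.175]
    - [0.0045, 0.0015, 0.2]
    - [0.0045, 0.0015, 0.206]
  twist:
    - [0, 0, 0]
    - [0, 0, 0]
    - [0, 0, 0]
    - [0, 0, 0]
    - [0, 0, 0]
  gripper: [-0.3, -0.3, -0.3, -0.3, -0.3]

```text
time_s: 32.5
tcp_pos: [0.4355, 0.0375, 0.0297]
tcp_rot: [-0.0, 1.0, 0.002, -0.003]
contact_force: [-0.7, 0.4, -0.3]
width: 0.0561
finger_force: 0.0
```

Request:
apply_moves:
  delta_pos:
    - [0, 0, 0]
    - [0, 0, 0]
    - [0, 0, 0]
    - [0, 0, 0]
    - [0, 0, 0]
  twist:
    - [0, 0, 0]
    - [0, 0, 0]
    - [0, 0, 0]
    - [0, 0, 0]
    - [0, 0, 0]
  gripper: [-0.3, 1, 1, 1, 1]

```text
time_s: 33.0
tcp_pos: [0.44, 0.0382, 0.035]
tcp_rot: [0.0, 1.0, 0.003, 0.002]
contact_force: [-1.2, -0.7, 6.3]
width: 0.0199
finger_force: 48.7
```

Request:
apply_moves:
  delta_pos:
    - [0, 0, 0]
    - [0, 0, -0.03]
    - [0, 0, -0.08]
    - [0, 0, -0.13]
    - [0, 0, -0.14]
  twist:
    - [0, 0, 0]
    - [0, 0, 0]
    - [0, 0, 0]
    - [0, 0, 0]
    - [0, 0, 0]
  gripper: [1, 1, 1, 1, 1]

```text
time_s: 33.5
tcp_pos: [0.4417, 0.0384, 0.1512]
tcp_rot: [0.0, 1.0, 0.003, 0.005]
contact_force: [0.8, -0.0, -0.3]
width: 0.0198
finger_force: 49.0
```

Request:
apply_moves:
  delta_pos:
    - [0, 0, 0]
    - [0, 0, 0]
  twist:
    - [0, 0, 0]
    - [0, 0, 0]
  gripper: [1, 1]

```text
time_s: 33.7
tcp_pos: [0.4377, 0.0385, 0.1441]
tcp_rot: [-0.0, 1.0, 0.003, -0.0]
contact_force: [0.2, -0.1, -2.2]
width: 0.0198
finger_force: 49.0
```

```bash
python3 go.py .430 -.270 .146 0
```

```text
t 33.7 tcp [0.4377 0.0385 0.1441] yaw 0.3 zax [-0.001  0.    -1.   ] q [-0.03 -0.25  2.03  0.    1.36  1.54] w 0.0198 F [ 0.2 -0.1 -2.2]
dpos [-0.0117  0.3855 -0.0024] twist [-0.      0.0002  0.0016] rows>= 7
```

Request:
apply_moves:
  delta_pos:
    - [-0.001, 0.04, 0]
    - [-0.002, 0.08, 0]
    - [-0.003, 0.12, 0]
    - [-0.005, 0.16, 0]
    - [-0.006, 0.193, 0]
  twist:
    - [0, 0, 0]
    - [0, 0, 0]
    - [0, 0, 0]
    - [0, 0, 0]
    - [0, 0, 0]
  gripper: [1, 1, 1, 1, 1]

```text
time_s: 34.2
tcp_pos: [0.4325, -0.117, 0.1425]
tcp_rot: [-0.001, 1.0, 0.002, -0.002]
contact_force: [0.4, 0.7, -0.9]
width: 0.0198
finger_force: 49.2
```

Request:
apply_moves:
  delta_pos:
    - [-0.001, 0.04, 0]
    - [-0.002, 0.08, 0]
    - [-0.003, 0.12, 0]
    - [-0.005, 0.16, 0]
    - [-0.006, 0.193, 0]
  twist:
    - [0, 0, 0]
    - [0, 0, 0]
    - [0, 0, 0]
    - [0, 0, 0]
    - [0, 0, 0]
  gripper: [1, 1, 1, 1, 1]

```text
time_s: 34.7
tcp_pos: [0.4286, -0.2712, 0.1423]
tcp_rot: [-0.001, 1.0, 0.002, -0.002]
contact_force: [-0.2, -0.4, -1.4]
width: 0.0198
finger_force: 49.2
```

Request:
apply_moves:
  delta_pos:
    - [0, 0, 0]
    - [0, 0, 0.03]
    - [0, 0, 0.07]
    - [0, 0, 0.11]
    - [0, 0, 0.124]
  twist:
    - [0, 0, 0]
    - [0, 0, 0]
    - [0, 0, 0]
    - [0, 0, 0]
    - [0, 0, 0]
  gripper: [1, 1, 1, 1, 1]

```text
time_s: 35.2
tcp_pos: [0.4269, -0.2671, 0.0404]
tcp_rot: [-0.003, 1.0, 0.003, -0.003]
contact_force: [-0.6, 0.5, -2.7]
width: 0.0196
finger_force: 49.3
```

Request:
apply_moves:
  delta_pos:
    - [0, 0, 0]
    - [0, 0, 0]
    - [0, 0, 0]
  twist:
    - [0, 0, 0]
    - [0, 0, 0]
    - [0, 0, 0]
  gripper: [1, 1, 1]

```text
time_s: 35.5
tcp_pos: [0.4314, -0.2711, 0.0475]
tcp_rot: [0.001, 1.0, 0.003, 0.001]
contact_force: [0.1, -0.4, -1.1]
width: 0.0199
finger_force: 49.3
```

```bash
python3 go.py .430 -.27 .036 0
```

```text
t 35.5 tcp [ 0.4314 -0.2711  0.0475] yaw 0.3 zax [ 0.002 -0.002 -1.   ] q [-0.66  0.07  1.92  0.    1.15  0.9 ] w 0.0199 F [ 0.1 -0.4 -1.1]
dpos [-0.0018 -0.0015  0.0144] twist [ 0.0005 -0.0007  0.0017] rows>= 1
```

Request:
apply_moves:
  delta_pos:
    - [0, 0, 0.006]
    - [0, 0, 0.01]
    - [0, 0, 0.0135]
    - [0, 0, 0.0135]
    - [0, 0, 0.0135]
  twist:
    - [0, 0, 0]
    - [0, 0, 0]
    - [0, 0, 0]
    - [0, 0, 0]
    - [0, 0, 0]
  gripper: [1, 1, 1, 1, 1]

```text
time_s: 36.0
tcp_pos: [0.4304, -0.2707, 0.036]
tcp_rot: [0.0, 1.0, 0.003, 0.0]
contact_force: [-5.1, 2.2, 10.6]
width: 0.0199
finger_force: 50.5
```

Request:
apply_moves:
  delta_pos:
    - [0, 0, 0]
    - [0, 0, 0]
    - [0, 0, 0]
    - [0, 0, -0.01]
    - [0, 0, -0.05]
  twist:
    - [0, 0, 0]
    - [0, 0, 0]
    - [0, 0, 0]
    - [0, 0, 0]
    - [0, 0, 0]
  gripper: [0.2, -0.3, -0.3, -0.3, -0.3]

```text
time_s: 36.5
tcp_pos: [0.4277, -0.2685, 0.072]
tcp_rot: [-0.002, 1.0, 0.002, -0.003]
contact_force: [0.2, 0.1, 0.4]
width: 0.0554
finger_force: 0.0
```

Request:
apply_moves:
  delta_pos:
    - [0, 0, -0.06]
    - [0, 0, -0.11]
    - [0, 0, -0.16]
    - [0, 0, -0.2]
    - [0, 0, -0.2]
  twist:
    - [0, 0, 0]
    - [0, 0, 0]
    - [0, 0, 0]
    - [0, 0, 0]
    - [0, 0, 0]
  gripper: [-0.3, -0.3, -0.3, -0.3, -0.3]

```text
time_s: 37.0
tcp_pos: [0.4325, -0.2722, 0.2417]
tcp_rot: [0.003, 1.0, 0.003, 0.004]
contact_force: [-0.1, -0.4, 0.5]
width: 0.0552
finger_force: 0.0
```

Request:
apply_moves:
  delta_pos:
    - [0, 0, 0]
    - [0, 0, 0]
    - [0, 0, 0]
    - [0, 0, 0]
    - [0, 0, 0]
  twist:
    - [0, 0, 0]
    - [0, 0, 0]
    - [0, 0, 0]
    - [0, 0, 0]
    - [0, 0, 0]
  gripper: [-0.3, -0.3, -0.3, -0.3, -0.3]

```text
time_s: 37.5
tcp_pos: [0.4299, -0.2702, 0.234]
tcp_rot: [-0.001, 1.0, 0.003, -0.001]
contact_force: [-0.2, 0.4, 0.4]
width: 0.0554
finger_force: 0.0
```

```bash
python3 chk.py; python3 - <<'E'
from h import *
import meas
im=grab('scene','scene9.png');meas.run('side',['orange'])
E
```

```text
side frames
  px [318. 211.] 119 mean [ 0.611  -0.3166  0.042 ] z [0.033 0.042 0.05 ] (array([ 610.6, -314.4]), array([176.3,   5.8]), 89.79)
  px [360. 218.] 42 mean [ 0.4906 -0.3345  0.0392] z [0.033 0.04  0.043] (array([ 491.3, -338.2]), array([19.7, 27.6]), 20.35)
  px [396. 233.] 98 mean [ 0.3752 -0.2956  0.0422] z [0.034 0.042 0.05 ] (array([ 374.9, -302.4]), array([190.4,   3.6]), 89.56)
  px [374. 234.] 50 mean [ 0.4278 -0.2665  0.0407] z [0.034 0.041 0.046] (array([ 429.9, -272.7]), array([19.3, 33.1]), 17.99)
  px [231. 302.] 120 mean [0.6134 0.1422 0.0416] z [0.033 0.042 0.05 ] (array([613.2, 141.2]), array([66.8,  6.8]), 82.54)
lamp
  px [208. 286.] 1316 mean [0.6661 0.1519 0.0745] z [0.032 0.084 0.091] (array([668.2, 134.6]), array([77.3, 92.1]), 82.56)
scene frames
  px [204. 183.] 401 mean [ 0.4584 -0.3745  0.0407] z [0.033 0.04  0.049] (array([ 445.7, -367.1]), array([138.7, 287.5]), 50.76)
  px [239. 195.] 54 mean [ 0.4287 -0.266   0.0415] z [0.034 0.042 0.048] (array([ 427.5, -267.7]), array([20.4, 19.1]), 4.3)
  px [205. 197.] 42 mean [ 0.4924 -0.3329  0.0416] z [0
[... 270 characters left out ...]
44] (array([ 612.6, -357. ]), array([ 3.1, 74.1]), 0.05)
lamp
  px [298. 338.] 67 mean [0.6523 0.14   0.0881] z [0.071 0.089 0.103] (array([658.2, 139.4]), array([33.1, 82.6]), 61.06)
  px [291. 361.] 265 mean [0.6925 0.1545 0.0631] z [0.032 0.061 0.086] (array([821.4, 275. ]), array([417.5, 103.5]), 42.83)
side orange
  px [274. 189.] 126 mean [ 0.6433 -0.1201  0.191 ] z [0.152 0.192 0.22 ] (array([ 643.5, -123.9]), array([23.6, 23.7]), 72.56)
  px [207. 288.] 1379 mean [0.6665 0.1535 0.0708] z [0.023 0.083 0.091] (array([668.2, 135.1]), array([76.3, 92.1]), 82.56)
  px [423. 274.] 133 mean [ 0.2643 -0.1691  0.0232] z [0.02  0.023 0.028] (array([ 264.8, -169.2]), array([73.8, 23.3]), 25.02)
```

View pics/scene9.png

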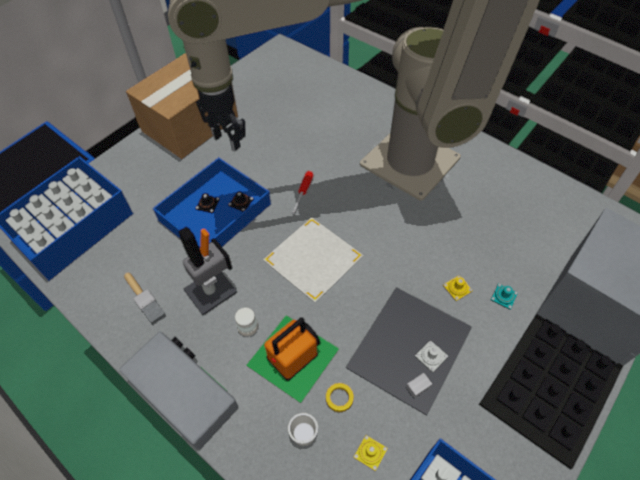

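Both frames lie flat in the tote at (206,200) and (240,198). The lamp is on its pad at (292,347), the trigger is released, and the arm is clear. I'm handing the job in.

```bash
python3 -c "
from cell import arm;print(arm.job_done())"
```

```text
the job is handed in; nothing more can be done
None
```

I handed the job in at about 38 s, with no verdict returned: both black frames found on the tray lie flat in the tote, the lamp stands on its pad, and the trigger was squeezed home and sprang back.

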